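# Brush a compressor barrel's bore and hold it against the sprung stop

## Robot

A 6-joint arm with a two-finger parallel gripper is mounted at the origin on the work surface. World frame = base frame: x ahead of the robot, y to its left, z up, the work surface at z = 0. Lengths are in m, angles in rad, forces in N, time in s.
With the tool pointing down it reaches from about 0.325 to 0.9 m from the base axis. Payload 6.1 kg.
Tool frame: the origin (TCP) lies at the very end of the fingers, on their centre line; the grasp point (between the pads) lies 19 mm behind it; z points along the fingers, x is the direction in which the jaws open and shut, and the axes are right-handed (so a half turn about z gives the same grasp; the last joint's range is limited). The gripper opens to 85 mm and grips with 20 to 120 N. Pads are 22 mm wide; open, the fingers measure 114 mm over their backs; the gripper's body (76 mm by 85 mm) begins 54 mm behind the grasp point. The pads swing forward as they close: fully open they stand 13 mm farther back than shut.
Start: joints at [1.109, 0.22, 1.526, -0, 1.395, -0.126], TCP at [0.206, 0.59, 0.231] pointing down, gripper open.
Joint ranges: [-2.98, 2.98], [-0.91, 2.08], [0.09, 2.57], [-1.24, 4.39], [0.2, 2.65], [-2.68, 2.68]. Speed limits (rad/s): [2.57, 2.57, 3.01, 3.14, 3.14, 3.14].

## Interface

Orientations are given as a rotation vector (axis times angle).
In Python, from rig import ctrl, imaging, finder gives the robot as it stands. The module is installed in compiled form; this text tells all that it offers.
- The arm moves only by the tool send_rows, never from a script. Its arguments are lists of equal length, an entry for each row: "linear": the shift along the tool's x, y, z as a fraction of full scale, a list of three; "rotation": the turn, a rotation vector about the tool's x, y, z as a fraction of full scale, a list of three; "gripper": the finger opening in mm, from 0 to 85.4. A call has 1 to 5 rows; each row shifts and turns the commanded pose from where the row before left it, along the tool's axes as they then stand; what a row does not reach is not made up. Full scale, the value 1, is 0.2 m for a shift and 90 degrees for a turn. A row lasts 1/8 s, in which the tool goes at most 62.5 mm and 10.7 degrees, less where a joint would pass 70% of its speed; a pose out of reach is approached as far as the arm can. A call with a number of a shift or a turn outside -1 to 1 is refused whole. A call with a gripper value outside its range is refused whole. The fingers move at their own pace and stop on an object; the grip force is fixed at half the most. Time passes only in rows, so rows that do not move let the fingers close. It gives the time, the measured TCP pose, the force and the opening at its end, in the units of the state.
- ctrl.sense(): the state, without advancing time (a new reading comes with each control period).
- imaging.snapshot(name): name is "scene" or "top" or "wrist"; returns a dict with "color" (420x560x3 uint8, red, green, blue), "z_map" (420x560 float32, m along the optical axis (not along the pixel's ray), 0 where there is no reading), "fov_y" (degrees; the focal length in pixels is half the picture's height over the tangent of half this angle, whatever the lens; pixels are square), "cx", "cy" (the principal point, pixels), "distortion" ([k1, k2, p1, p2, k3] as OpenCV has them; the pictures are not rectified), "R" (3x3) and "t" (3): a world point X has camera coordinates R X + t; the wrist camera has in their place "tool_from_camera" (4x4, takes a point from camera to tool coordinates, whose origin is the TCP and whose axes are the tool frame's). Camera axes: x right, y down, z forward; pixel columns grow to the right and rows downward; lengths in m; the calibration is good to about 2 mm. A picture is of the moment at which its call begins: read the wrist's pose just before it.
- ctrl.close_job(): hands the job in, once; it reports no verdict.
Trained networks look in the newest picture that a camera, given by its name, has taken for a name from the list of things; names that differ only in an ending like _2 or _b are one class to them, and where a whole thing is asked for, a point or a joint stands for the part that bears it (a point fixed in the world has none). Each returns a list of dicts, best first, with "score" (0 to 1); they miss things now and then, are a little off and sometimes report something else, mostly with a low value. They report only what shows in the picture. A call takes as long as a camera call. They do not tell look-alikes from the thing itself.
- finder.search_frame(camera, name): "point" ([x, y, z] in m, in world coordinates, good to about 4 mm: the middle of the surface that is visible of it).
- finder.spot_point(camera, name): "point" ([x, y, z] in m, in world coordinates, good to about 4 mm: a listed point, or the origin of a listed thing).
The state is a dict: "clock": time; "joint_pos": joint angles; "joint_velocities": joint speeds; "effort": joint torques, N m; "ee_pos": TCP position; "orientation": TCP orientation; "ft_force": force on the tool from outside, world axes, zero at the start; "wrist_torque": the same for the moment, N m; "finger_gap": opening from 0.0 (shut) to 1.0 (fully open).
Only numpy, scipy, OpenCV 4.12 (cv2) and the standard library are available. Lean on these libraries where they do the work, as an engineer would, in place of code of your own. Each camera call takes 0.05 s, during which the arm holds its last target.

## Task

Clean this barrel and then be my third hand while I bolt it down: take the bore brush from its stand, run it down to the bottom of the barrel's bore, up to the top and down to the bottom again, and put it back upright in its stand. Then stand the barrel on the fixture's plate and push one of its two flat sides (those without bolting ears) squarely against the middle of the sprung pad, gently and never to the end of the spring's travel, until the red pointer is within the green band (7 to 17 N, best about 12 N). Keep pressing steadily and finish while still holding it there; leave the piston, gasket pack, spanner and bolt tray where they are.

Things in the scene. Friction and masses are not known exactly. Their poses are not given: they have to be found in the camera images.
- brush: bore brush standing upright in the blue stand, 90 g, 160 mm long. Origin at the centre of its flat lower end (the tip), z up along the brush: brass tufted head 26 mm in diameter from 0 to 50 mm, bare steel rod 8 mm in diameter from 50 to 95 mm, orange round handle 18 mm in diameter from 95 to 160 mm (grip it at about 130 mm)
- stand: blue round tub fixed to the bench that holds the brush, 48 mm outside and 36 mm inside diameter, 70 mm high on an 80 mm square foot, open at the top. Origin at the centre of its underside; its inner floor is at 5 mm, where the tip of the brush rests
- barrel: loose grey finned barrel, about 0.45 kg, 90 mm high, upright. Origin at the centre of its underside, z up the bore (40 mm diameter, right through). Foot 60 (x) by 88 mm (y), 12 mm thick, its ends 14 mm bolting ears; above it a square body 60 x 60 mm up to 90 mm (grip across y at 65 mm height). The sides at x = +-30 mm have no ears and are flat to the top: either goes against the pad
- fixture: fixed fixture: steel plate 10 mm thick, x from -90 to 110 mm, y +-55 mm, with a red block at its end, x 80 to 105 mm, 100 mm wide, top 60 mm above the bench; a white scale with a green band on it. Origin on the plate's underside, z up; x points from the plate's free end to the pad and red block: push that way. y = 0 (white line on the plate) is the middle of the pad
- pad: black pad in front of the red block, 20 x 50 x 44 mm (x, y, z), carried on springs, 14 to 58 mm above the bench; axes as those of the fixture. Origin at the middle of its rear face; the face to press on lies 20 mm in front of it (-x). At rest the face is at x = 35 mm of the fixture
- pad_face (a point): middle of the face of the pad that the barrel is pressed on, 36 mm above the bench; moves with the pad
- stop (a joint): how far the pad is pushed in, m: 0 at rest, 0.024 at the end of its travel; the spring gives 1 N per mm and no preload. The red pointer on the pad is over the green band from 0.007 to 0.017 (7 to 17 N), its middle at 0.012
- piston: bystander: loose steel piston standing on the bench, 39 mm in diameter, 45 mm high; origin at the centre of its underside. Leave alone
- gaskets: bystander: blue pack of gaskets, 80 x 110 x 35 mm; origin at the centre of its underside. Leave alone
- spanner: bystander: spanner lying on the bench, about 0.2 m long along its x. Leave alone
- bolt_tray: bystander: brown open tray, 100 x 140 x 40 mm; origin at the centre of its underside. Leave alone
Things that resemble listed ones, but are neither listed nor needed, are in the scene too. Of the things that look like the barrel, take the one that is farthest to the robot's right at the start. There is more than one size of the stand; the one meant has the size given above.

How it is judged:
On the way, in this order (a step that is already met when the one before it is completed fails the run):
1. the brush, held by the fingers, is down in the barrel's bore, tip within 30 mm of the bottom (x of brush in the frame of barrel between -0.02 and 0.02 m and y of brush in the frame of barrel between -0.02 and 0.02 m and z of brush in the frame of barrel below 0.03 m and contact force between the fingers and brush above 0.5 N), for 0.1 s.
2. the brush is drawn up, tip at least 65 mm above the bottom of the barrel (z of brush in the frame of barrel above 0.065 m and contact force between the fingers and brush above 0.5 N), for 0.1 s.
3. the brush is down in the bore a second time (all of step 1), for 0.1 s.
4. the brush is back upright in its stand and let go (horizontal distance between brush and stand below 0.015 m and z of brush in the frame of stand below 0.02 m and angle between brush's own z axis and vertical below 0.2 rad and contact force between the fingers and brush below 0.1 N), for 0.2 s.
At the end, for the whole second after the job is handed in: Fingers still on the barrel, which stands still, upright (4.5 deg) on the plate, flat side square (5 deg) to the pad and centred within 12 mm, pressing it 7 to 17 mm in (7 to 17 N); fingers clear of the fixture; brush upright in its stand, let go (all of step 4 and value of joint stop between 0.007 and 0.017 m and velocity of joint stop between -0.01 and 0.01 m/s and contact force between barrel and pad between 6 and 18 N and contact force between the fingers and barrel above 1 N and contact force between the fingers and fixture below 0.5 N and z of barrel in the frame of fixture between 0.007 and 0.014 m and angle between barrel's own z axis and vertical below 0.08 rad and y of barrel in the frame of fixture between -0.012 and 0.012 m and angle between the x axis of barrel and the x axis of fixture, either way round below 0.09 rad and linear speed of barrel below 0.01 m/s); the arm keeps its last pose, push and grip.
It fails at once if the pad is driven to the end of its travel (value of joint stop above 0.0225 m).
It fails at once if the barrel is tipped over (angle between barrel's own z axis and vertical above 0.5 rad).
It fails at once if a bystander (piston, gasket pack, spanner, bolt tray) is moved more than 30 mm (distance of any of piston, gaskets, spanner, bolt_tray from where it was at the start of the episode above 0.03 m).
It also fails if it takes over 72 s, if anything falls off the work surface, if the arm or the gripper's body presses on something with over 40 N, if the wrist force passes 120 N, or if a joint passes its speed limit or range.

## Working session

There is one attempt and no reset: what is moved stays moved. The work goes in short steps, Python scripts to look and compute and a tool call to move; the robot and the scene stay as the last step left them, time stands still between calls to the robot, and variables do not carry over. Pictures are saved under pics/ and viewed, and the job is handed in when it is done.

Besides the shell and the picture viewer there is one more tool, called as name(argument=value, ...), one argument or row to a line, values as JSON. send_rows: Moves the arm, as the interface text tells. Its arguments: {"type":"object","properties":{"linear":{"type":"array"},"rotation":{"type":"array"},"gripper":{"type":"array"}},"required":["linear","rotation","gripper"]}

```bash
mkdir -p pics; cat > h.py <<'E'
import numpy as np, cv2
from scipy.spatial.transform import Rotation as Ro
from rig import ctrl, imaging, finder
def snap(n,f=None):
    s=ctrl.sense(); d=imaging.snapshot(n); d['s']=s
    h=d['color'].shape[0]; d['f']=h/2/np.tan(np.radians(d['fov_y'])/2)
    if f: cv2.imwrite('pics/'+f,d['color'][:,:,::-1])
    return d
def cloud(d):
    z=d['z_map']; h,w=z.shape
    K=np.array([[d['f'],0,d['cx']],[0,d['f'],d['cy']],[0,0,1]])
    v,u=np.mgrid[:h,:w]
    p=np.stack([u,v],-1).reshape(-1,1,2).astype(np.float64)
    n=cv2.undistortPoints(p,K,np.array(d['distortion'],float)).reshape(h,w,2)
    P=np.dstack([n[...,0]*z,n[...,1]*z,z])
    if 'R' in d: X=(P-np.array(d['t']).reshape(3))@np.array(d['R'])
    else:
        T=np.array(d['tool_from_camera']); X=P@T[:3,:3].T+T[:3,3]
        X=X@Ro.from_rotvec(d['s']['orientation']).as_matrix().T+np.array(d['s']['ee_pos'])
    X[z<=0]=np.nan
    return X
E
python3 - <<'E'
from h import *
s=ctrl.sense();print(s)
for c in ['scene','top']:
    d=snap(c,c+'0.png'); 
    np.savez(c+'0.npz',X=cloud(d),c=d['color'])
    for n in ['brush','stand','barrel','fixture','pad','pad_face','piston','gaskets','spanner','bolt_tray']:
        print(c,n,[(np.round(q['point'],3).tolist(),round(q['score'],2)) for q in finder.spot_point(c,n)][:5])
print(ctrl.sense()['clock'])
E
```

```text
{'clock': 0.0, 'joint_pos': array([ 1.10888647e+00,  2.21206777e-01,  1.52766944e+00,  6.93616262e-07,
        1.39472956e+00, -1.26096067e-01]), 'joint_velocities': array([ 0.0008273 ,  0.0024455 ,  0.000258  , -0.00225051, -0.00110055,
        0.00054574]), 'effort': array([ 2.93240064e-04, -4.96893740e+01, -3.89398420e+01, -1.56548726e-04,
        1.12673882e-02,  1.48546572e-06]), 'ee_pos': array([0.20567429, 0.58951055, 0.23018039]), 'orientation': array([ 2.56067101,  1.81840502, -0.00278771]), 'ft_force': array([ 1.10914984,  0.26470486, -0.69435516]), 'wrist_torque': array([ 0.03872301, -0.00660089,  0.02253279]), 'finger_gap': 0.9982651251457503}
scene brush []
scene stand [([0.332, 0.081, -0.0], 0.81), ([0.492, 0.013, 0.002], 0.58)]
scene barrel [([0.504, 0.225, 0.002], 0.69), ([0.381, 0.329, -0.002], 0.6), ([0.496, 0.015, 0.006], 0.17)]
scene fixture [([0.482, -0.285, -0.001], 0.9)]
scene pad [([0.534, -0.288, 0.032], 0.6)]
scene pad_face [([0.522, -0.286, 0.037], 0.62), ([0.761, -0.115, -0.001], 0.31)]
scene piston [([0.766, -0.113, -0.003], 0.9)]
scene gaskets [([0.751, 0.02, -0.002], 0.89)]
scene spanner [([0.736, -0.263, -0.002], 0.85), ([0.535, -0.288, 0.033], 0.59), ([0.522, -0.286, 0.038], 0.36)]
scene bolt_tray [([0.761, 0.183, 0.0], 0.79)]
top brush [([0.494, 0.012, 0.005], 0.69)]
top stand [([0.333, 0.082, 0.002], 0.74), ([0.489, 0.012, -0.003], 0.56)]
top barrel [([0.381, 0.33, -0.001], 0.82), ([0.502, 0.225, -0.001], 0.66)]
top fixture [([0.482, -0.28, -0.004], 0.83), ([0.766, -0.114, -0.002], 0.32)]
top pad [([0.535, -0.292, 0.032], 0.59)]
top pad_face [([0.517, -0.286, 0.037], 0.67), ([0.503, 0.229, 0.0], 0.36)]
top piston [([0.766, -0.112, -0.002], 0.53)]
top gaskets [([0.755, 0.02, 0.001], 0.63)]
top spanner [([0.736, -0.262, -0.002], 0.89)]
top bolt_tray [([0.762, 0.181, -0.001], 0.87)]
1.1
```

View pics/scene0.png

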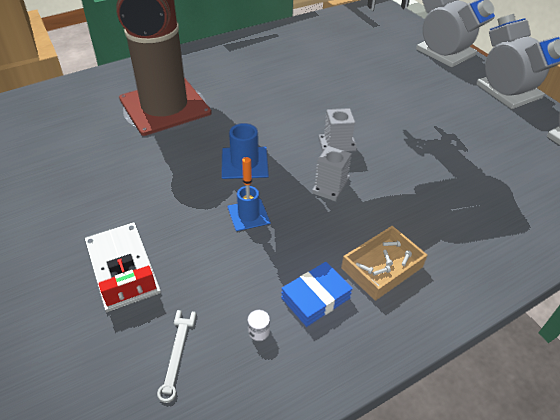

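View pics/top0.png

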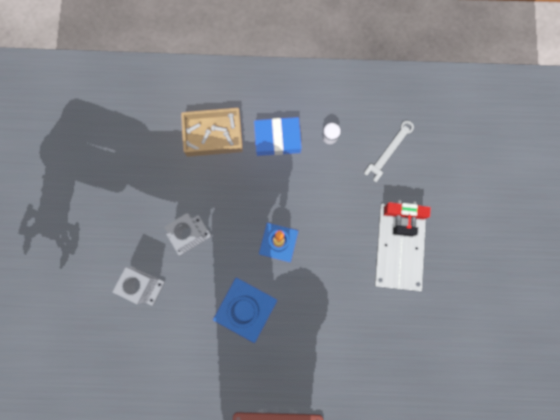

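Scene: the right-hand barrel is at about (187,232) in the top view, the brush stand at (279,240), and the fixture at (402,245) with its pad toward +x. The large tub at (245,310) is the look-alike. Next I'll measure them from the point clouds.

```bash
python3 - <<'E'
import numpy as np,cv2
for c in ['scene','top']:
    D=np.load(c+'0.npz');X=D['X'];C=D['c'].astype(int)
    def sel(m): return X[m&np.isfinite(X[...,0])]
    hsv=cv2.cvtColor(D['c'],cv2.COLOR_RGB2HSV)
    near=lambda x,y,r:(np.hypot(X[...,0]-x,X[...,1]-y)<r)
    P=sel(near(.502,.225,.08)&(X[...,2]>.080)&(X[...,2]<.1))
    r=cv2.minAreaRect(P[:,:2].astype(np.float32)*1000);print(c,'barrel top',r,len(P),P[:,2].mean())
    P=sel(near(.502,.225,.08)&(X[...,2]>.006)&(X[...,2]<.1))
    r=cv2.minAreaRect(P[:,:2].astype(np.float32)*1000);print(c,'barrel all',r,len(P))
    o=(hsv[...,0]>5)&(hsv[...,0]<20)&(hsv[...,1]>180)&near(.49,.012,.06)
    P=sel(o)
    for a in np.arange(.09,.18,.015):
        q=P[(P[:,2]>a)&(P[:,2]<a+.015)]
        if len(q):print('brush',round(a,3),len(q),q.mean(0).round(4),q.min(0).round(4),q.max(0).round(4))
    P=sel(near(.49,.012,.05)&(abs(X[...,2]-.07)<.006)&(hsv[...,0]>100)); 
    if len(P): print('stand rim',cv2.minEnclosingCircle(P[:,:2].astype(np.float32)*1000),len(P),P[:,2].mean())
    b=(hsv[...,0]>100)&(hsv[...,0]<125)&(hsv[...,1]>150)&near(.49,.012,.07)&(X[...,2]<.012)
    P=sel(b); print('foot',cv2.minAreaRect(P[:,:2].astype(np.float32)*1000))
    P=sel((abs(X[...,2]-.01)<.004)&near(.48,-.285,.16)&(C.min(-1)>110))
    print('plate',cv2.minAreaRect(P[:,:2].astype(np.float32)*1000),P[:,2].mean())
    red=((hsv[...,0]<5)|(hsv[...,0]>175))&(hsv[...,1]>170)&near(.52,-.285,.16)
    P=sel(red&(X[...,2]>.054)); print('red',cv2.minAreaRect(P[:,:2].astype(np.float32)*1000),len(P))
    P=sel((C.max(-1)<45)&near(.52,-.286,.06)&(X[...,2]>.045)); 
    if len(P):print('pad',cv2.minAreaRect(P[:,:2].astype(np.float32)*1000),len(P),P.mean(0))
    I=D['c'][:,:,::-1]
    for k,(x,y) in dict(b=(.5,.2),f=(.5,-.285)).items():
        m=near(x,y,.05); v,u=np.where(m); 
        if len(v):
            v,u=int(v.mean()),int(u.mean()); cv2.imwrite(f'pics/{c}_{k}.png',cv2.resize(I[max(v-50,0):v+50,max(u-65,0):u+65],None,fx=5,fy=5,interpolation=cv2.INTER_CUBIC))
E
```

```text
scene barrel top ((503.9261474609375, 227.4455108642578), (60.57303237915039, 65.9635238647461), 34.63273239135742) 460 0.08911540160968788
scene barrel all ((510.93243408203125, 232.25759887695312), (88.80306243896484, 97.46871185302734), 46.00300598144531) 1406
brush 0.09 4 [0.4999 0.008  0.1034] [0.4959 0.0053 0.1013] [0.502  0.0119 0.1049]
brush 0.105 20 [0.4994 0.0081 0.1154] [0.4885 0.0023 0.1055] [0.504  0.0158 0.1195]
brush 0.12 42 [0.4996 0.0078 0.128 ] [0.4908 0.003  0.1201] [0.5051 0.0154 0.1349]
brush 0.135 44 [0.4999 0.0084 0.1432] [0.4924 0.0029 0.1351] [0.5044 0.0154 0.1498]
brush 0.15 42 [0.4989 0.0081 0.1589] [0.4865 0.0026 0.1504] [0.5041 0.0169 0.165 ]
brush 0.165 24 [0.4968 0.0109 0.1662] [0.4875 0.003  0.1651] [0.505  0.0167 0.1691]
stand rim ((493.6770324707031, 12.479042053222656), 26.026180267333984) 177 0.06934036860221685
foot ((493.7391052246094, 11.075458526611328), (78.63008117675781, 82.6077651977539), 77.50064849853516)
plate ((469.9117736816406, -256.0126953125), (164.45135498046875, 254.0446319580078), 85.89640045166016) 0.010493967215925657
red ((555
[... 471 characters left out ...]
40478516), 82.0457992553711) 1048
brush 0.165 1 [0.4902 0.0069 0.1651] [0.4902 0.0069 0.1651] [0.4902 0.0069 0.1651]
stand rim ((492.9483337402344, 10.379964828491211), 23.7221736907959) 142 0.06965651064782677
foot ((493.5982971191406, 11.128257751464844), (72.19406127929688, 74.28245544433594), 77.52935028076172)
plate ((483.3172302246094, -282.3660888671875), (245.7305908203125, 286.79644775390625), 2.961369752883911) 0.01014423135522876
red ((557.0283813476562, -287.91949462890625), (95.59469604492188, 51.92015838623047), 85.84663391113281) 231
pad ((526.4907836914062, -262.7781982421875), (7.138952732086182, 1.733201026916504), 3.7979817390441895) 4 [ 0.52640169 -0.26302506  0.05111283]
```

```bash
python3 -c "
import cv2
a=cv2.imread('pics/top_b.png');b=cv2.imread('pics/top_f.png');print(a.shape)
cv2.imwrite('pics/tb.png',cv2.resize(cv2.hconcat([a,b]),(800,308)))
a=cv2.imread('pics/scene_b.png');b=cv2.imread('pics/scene_f.png');cv2.imwrite('pics/sb.png',cv2.resize(cv2.hconcat([a,b]),(800,308)))"
```

```text
(500, 650, 3)
```

View pics/tb.png

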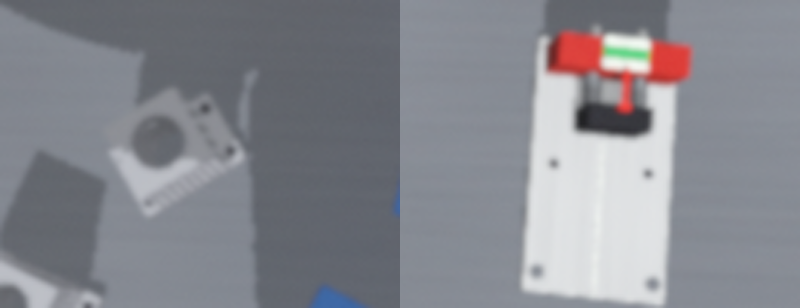

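View pics/sb.png

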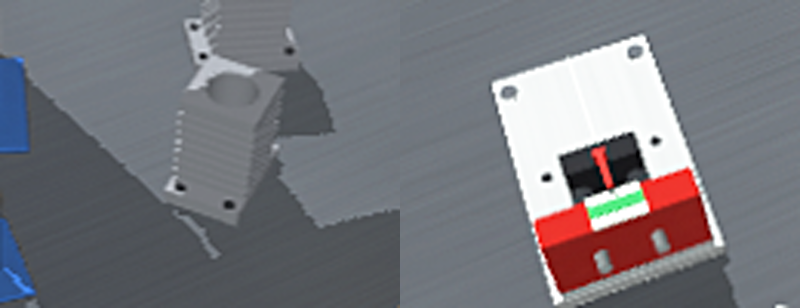

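```bash
python3 - <<'E'
import numpy as np,cv2
for c in ['top','scene']:
    D=np.load(c+'0.npz');X=D['X'];C=D['c'].astype(int)
    ok=np.isfinite(X[...,0])&(np.hypot(X[...,0]-.5,X[...,1]+.285)<.17)
    hsv=cv2.cvtColor(D['c'],cv2.COLOR_RGB2HSV)
    P=X[ok&(X[...,2]>.007)&(X[...,2]<.013)&(C.min(-1)>170)]
    print(c,len(P),P.min(0),P.max(0))
    # fit edges in y as function of x: per-x-bin extremes
    L=[];R=[]
    for x in np.arange(.40,.50,.008):
        q=P[abs(P[:,0]-x)<.004]
        if len(q)>10: L.append((x,np.percentile(q[:,1],98)));R.append((x,np.percentile(q[:,1],2)))
    for n,E in (('L',L),('R',R)):
        E=np.array(E); a=np.polyfit(E[:,0],E[:,1],1);print(n,'slope deg',np.degrees(np.arctan(a[0])),'y at .45',np.polyval(a,.45))
    B=[]
    for y in np.arange(-.32,-.25,.008):
        q=P[abs(P[:,1]-y)<.004]
        if len(q)>5:B.append((y,np.percentile(q[:,0],1)))
    B=np.array(B);a=np.polyfit(B[:,0],B[:,1],1);print('end slope',np.degrees(np.arctan(a[0])),'x at -.28',np.polyval(a,-.28))
    red=((hsv[...,0]<5)|(hsv[...,0]>175))&(hsv[...,1]>150)&ok&(X[...,2]>.056)&(X[...,2]<.066)
    P=X[red];print('red',len(P));F=[];G=[]
    for y in np.arange(-.33,-.24,.006):
        q=P[abs(P[:,1]-y)<.003]
        if len(q)>2:F.append((y,q[:,0].min()));G.append((y,q[:,0].max()))
    F=np.array(F);G=np.array(G)
    for Q in(F,G):
        a=np.polyfit(Q[:,0],Q[:,1],1);print(' slope',np.degrees(np.arctan(a[0])),'x at -.287',np.polyval(a,-.287))
    # barrel ears: points z ~.012
    P=X[np.isfinite(X[...,0])&(np.hypot(X[...,0]-.503,X[...,1]-.227)<.06)&(X[...,2]>.008)&(X[...,2]<.016)]
    if len(P):print('ear',len(P),P.mean(0))
E
```

```text
top 2370 [ 0.38851774 -0.34343314  0.00700047] [ 0.65950002 -0.22374034  0.01298597]
L slope deg -3.7994947357463054 y at .45 -0.22894505782813124
R slope deg -4.112516661425234 y at .45 -0.3339019674482772
end slope 3.2886248324914193 x at -.28 0.39285310919114885
red 250
 slope 6.929921317985939 x at -.287 0.5558814148134305
 slope 7.83380991813451 x at -.287 0.5776075032026615
ear 213 [0.51052613 0.21282411 0.01221311]
scene 1906 [ 0.38867403 -0.3462776   0.0070217 ] [ 0.65891104 -0.22186238  0.01299088]
L slope deg -4.3488487476476605 y at .45 -0.22904068535129568
R slope deg -4.58838923279936 y at .45 -0.33415979453163724
end slope 3.073138366825578 x at -.28 0.3932427903366661
red 417
 slope 2.9367319579998026 x at -.287 0.5586291643394345
 slope 5.200775694920224 x at -.287 0.5873675967017834
ear 189 [0.52539102 0.20471842 0.01239544]
```

```bash
cat > plan.py <<'E'
from h import *
import sys
def plan(x,y,z,yaw,n,round_=3):
    """straight move to TCP (x,y,z), tool down with tool x at yaw deg, n rows"""
    s=ctrl.sense(); R0=Ro.from_rotvec(s['orientation']); p0=np.array(s['ee_pos'])
    yr=np.radians(yaw); c,s_=np.cos(yr),np.sin(yr)
    R1=Ro.from_matrix(np.array([[c,s_,0],[s_,-c,0],[0,0,-1]]))
    rv=(R0.inv()*R1).as_rotvec()
    R=R0;p=p0.copy();T=np.array([x,y,z]);lin=[];rot=[]
    for i in range(n):
        d=R.inv().apply((T-p)/(n-i))/.2; d=np.round(d,round_); lin.append(d.tolist())
        q=(R.inv()*R1).as_rotvec()/(n-i)/(np.pi/2); q=np.round(q,round_); rot.append(q.tolist())
        p=p+R.apply(d*.2); R=R*Ro.from_rotvec(q*np.pi/2)
    print('from',p0.round(4),'mm/row',np.linalg.norm(T-p0)/n*1e3,'deg/row',np.degrees(np.linalg.norm(rv))/n)
    for i in range(0,n,5): print('linear',lin[i:i+5],'\nrotation',rot[i:i+5])
if __name__=='__main__':
    a=[float(v) for v in sys.argv[1:]]; plan(*a[:4],int(a[4]))
E
python3 plan.py .494 .0115 .24 -56 13
```

```text
from [0.2059 0.5901 0.2313] mm/row 49.72064585942618 deg/row 9.75084179730819
linear [[-0.174, 0.178, -0.003], [-0.141, 0.205, -0.003], [-0.104, 0.226, -0.003], [-0.065, 0.24, -0.003], [-0.024, 0.247, -0.003]] 
rotation [[0.0, -0.0, 0.108], [0.0, -0.0, 0.108], [0.0, -0.0, 0.108], [0.0, -0.0, 0.108], [0.0, -0.0, 0.108]]
linear [[0.019, 0.248, -0.004], [0.061, 0.241, -0.003], [0.1, 0.227, -0.004], [0.138, 0.207, -0.003], [0.171, 0.181, -0.004]] 
rotation [[0.0, -0.0, 0.109], [0.0, -0.0, 0.108], [0.0, -0.0, 0.109], [0.0, -0.0, 0.108], [0.0, -0.0, 0.109]]
linear [[0.199, 0.149, -0.003], [0.221, 0.113, -0.004], [0.237, 0.074, -0.003]] 
rotation [[0.0, -0.0, 0.108], [0.0, -0.0, 0.109], [0.0, -0.0, 0.108]]
```

send_rows(
  linear=[
    [-0.174,0.178,-0.003],
    [-0.141,0.205,-0.003],
    [-0.104,0.226,-0.003],
    [-0.065,0.24,-0.003],
    [-0.024,0.247,-0.003],
  ],
  rotation=[
    [0,0,0.108],
    [0,0,0.108],
    [0,0,0.108],
    [0,0,0.108],
    [0,0,0.108],
  ],
  gripper=[85,85,85,85,85],
)

```text
clock: 1.72
ee_pos: [0.3173, 0.3661, 0.2345]
orientation: [-3.084, -0.595, -0.001]
ft_force: [1.0, 0.5, 0.5]
finger_gap: 0.996
```

send_rows(
  linear=[
    [0.019,0.248,-0.004],
    [0.061,0.241,-0.003],
    [0.1,0.227,-0.004],
    [0.138,0.207,-0.003],
    [0.171,0.181,-0.004],
  ],
  rotation=[
    [0,0,0.108],
    [0,0,0.108],
    [0,0,0.108],
    [0,0,0.108],
    [0,0,0.108],
  ],
  gripper=[85,85,85,85,85],
)

```text
clock: 2.35
ee_pos: [0.4287, 0.1437, 0.2383]
orientation: [-3.056, 0.727, -0.001]
ft_force: [0.0, 0.9, 0.4]
finger_gap: 0.994
```

send_rows(
  linear=[
    [0.199,0.149,-0.003],
    [0.221,0.113,-0.004],
    [0.237,0.074,-0.003],
    [0,0,0],
  ],
  rotation=[
    [0,0,0.108],
    [0,0,0.108],
    [0,0,0.108],
    [0,0,0],
  ],
  gripper=[85,85,85,85],
)

```text
clock: 2.85
ee_pos: [0.4962, 0.0093, 0.24]
orientation: [2.775, -1.472, 0.001]
ft_force: [-0.3, 0.8, -0.3]
finger_gap: 0.993
```

```bash
python3 - <<'E'
from h import *
d=snap('wrist','w1.png');X=cloud(d);print(d['s']['ee_pos'],d['s']['clock'],d['s']['joint_pos'].round(2))
hsv=cv2.cvtColor(d['color'],cv2.COLOR_RGB2HSV)
o=(hsv[...,0]>5)&(hsv[...,0]<20)&(hsv[...,1]>150)&(np.hypot(X[...,0]-.494,X[...,1]-.012)<.04)
P=X[o]
for a in np.arange(.09,.18,.015):
    q=P[(P[:,2]>a)&(P[:,2]<a+.015)]
    if len(q):print('brush',round(a,3),len(q),q.mean(0).round(4),q.min(0).round(4),q.max(0).round(4))
for q in finder.spot_point('wrist','brush')[:2]+finder.spot_point('wrist','stand')[:2]:print(q)
E
```

```text
[0.49620483 0.00932534 0.24002632] 2.85 [-0.14 -0.1   1.84 -0.    1.4   0.84]
brush 0.105 48 [0.499  0.0154 0.1165] [0.4917 0.0059 0.1116] [0.5017 0.0199 0.1199]
brush 0.12 109 [0.4992 0.0151 0.1277] [0.4922 0.0061 0.1201] [0.5017 0.0201 0.1349]
brush 0.135 122 [0.4993 0.0153 0.1428] [0.4921 0.0071 0.1352] [0.502  0.0201 0.15  ]
brush 0.15 447 [0.4952 0.013  0.1619] [0.4848 0.0035 0.1501] [0.5019 0.0201 0.165 ]
brush 0.165 148 [0.4935 0.0113 0.1655] [0.486  0.0041 0.165 ] [0.5003 0.0185 0.1668]
{'point': [0.491, 0.0092, 0.0011], 'score': 0.63}
{'point': [0.4911, 0.0072, -0.002], 'score': 0.87}
{'point': [0.3327, 0.0826, -0.0041], 'score': 0.86}
```

View pics/w1.png

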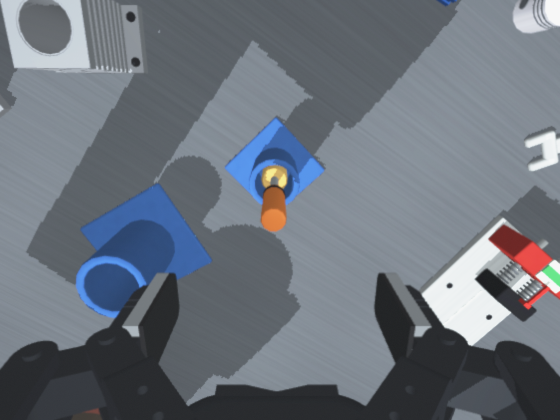

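The wrist view shows the brush upright, with its handle top at pixel (273,222), midway between the fingers. The tub rim is at (275,185). Now I'll descend and grip.

```bash
python3 plan.py .4935 .0118 .116 -56 4
```

```text
from [0.4948 0.0127 0.2398] mm/row 30.943453281931024 deg/row 0.11867526836970109
linear [[0.0, 0.002, 0.155], [0.0, 0.002, 0.155], [0.0, 0.002, 0.154], [0.0, 0.002, 0.155]] 
rotation [[0.0, 0.0, 0.001], [0.0, 0.0, 0.001], [0.0, 0.0, 0.002], [0.0, 0.0, 0.001]]
```

send_rows(
  linear=[
    [0,0.001,0.155],
    [0,0.001,0.155],
    [0,0,0.155],
    [0,0,0.155],
    [0,0,0],
  ],
  rotation=[
    [0,0,0],
    [0,0,0],
    [0,0,0],
    [0,0,0],
    [0,0,0],
  ],
  gripper=[85,85,85,85,60],
)

```text
clock: 3.62
ee_pos: [0.4922, 0.0136, 0.1136]
orientation: [2.78, -1.46, -0.008]
ft_force: [0.2, -0.3, -0.4]
finger_gap: 0.812
```

send_rows(
  linear=[
    [0,0,0],
    [0,0,0],
    [0,0,0],
    [0,0,0],
    [0,0,0],
  ],
  rotation=[
    [0,0,0],
    [0,0,0],
    [0,0,0],
    [0,0,0],
    [0,0,0],
  ],
  gripper=[40,10,10,10,10],
)

```text
clock: 4.25
ee_pos: [0.4961, 0.0118, 0.1175]
orientation: [-2.778, 1.465, -0.004]
ft_force: [-0.6, 0.3, 5.4]
finger_gap: 0.192
```

send_rows(
  linear=[
    [0,0,0],
    [0,0,0],
    [0,0,-0.1],
    [0,0,-0.25],
    [0,0,-0.25],
  ],
  rotation=[
    [0,0,0],
    [0,0,0],
    [0,0,0],
    [0,0,0],
    [0,0,0],
  ],
  gripper=[5,5,5,5,5],
)

```text
clock: 4.88
ee_pos: [0.4943, 0.0118, 0.2368]
orientation: [2.778, -1.465, -0.002]
ft_force: [0.6, 0.3, -0.5]
finger_gap: 0.2
```

```bash
python3 - <<'E'
from h import *
d=snap('scene','s2.png');X=cloud(d);s=d['s'];print(s['ee_pos'],s['clock'],s['ft_force'],s['finger_gap'])
hsv=cv2.cvtColor(d['color'],cv2.COLOR_RGB2HSV)
r=np.hypot(X[...,0]-.494,X[...,1]-.012)
P=X[(r<.05)&(X[...,2]>.075)&(X[...,2]<.235)&(hsv[...,0]<35)&(hsv[...,1]>90)]
for a in np.arange(.075,.24,.015):
    q=P[(P[:,2]>a)&(P[:,2]<a+.015)]
    if len(q):print('brush',round(a,3),len(q),q.mean(0).round(4),q.min(0).round(4),q.max(0).round(4))
for n in ['brush','stand']: print(finder.spot_point('scene',n)[:3])
E
python3 plan.py .5035 .2275 .25 -56 6
```

```text
[0.49427364 0.01184111 0.23684198] 4.875 [ 0.64071351  0.32368392 -0.50694255] 0.20022163358543255
brush 0.12 29 [0.5001 0.0063 0.1314] [ 0.4906 -0.0008  0.1277] [0.5057 0.0171 0.1349]
brush 0.135 63 [0.5    0.0071 0.1427] [ 4.896e-01 -2.000e-04  1.351e-01] [0.5063 0.0175 0.1499]
brush 0.15 65 [0.4999 0.0073 0.1585] [ 0.4823 -0.0007  0.1506] [0.5056 0.0217 0.1649]
brush 0.165 84 [0.4971 0.009  0.1725] [ 0.4818 -0.0005  0.1652] [0.5061 0.0208 0.177 ]
brush 0.21 7 [0.4982 0.0085 0.2222] [0.4945 0.0036 0.2199] [0.5013 0.0132 0.2245]
brush 0.225 9 [0.4999 0.0082 0.2265] [0.4951 0.0033 0.2252] [0.5017 0.0139 0.2288]
[{'point': [0.4871, 0.0118, 0.1229], 'score': 0.91}, {'point': [0.7608, 0.1816, 0.0016], 'score': 0.36}]
[{'point': [0.3322, 0.0825, 0.0007], 'score': 0.96}, {'point': [0.4898, 0.0121, 0.0042], 'score': 0.81}, {'point': [0.7356, -0.2648, -0.0019], 'score': 0.26}]
from [0.4969 0.0115 0.2395] mm/row 36.055909470946816 deg/row 0.09324775940904055
linear [[-0.145, -0.106, -0.009], [-0.146, -0.106, -0.009], [-0.146, -0.106, -0.009], [-0.146, -0.106, -0.009], [-0.146, -0.105, -0.009]] 
rotation [[-0.001, -0.0, 0.001], [-0.0, -0.001, 0.001], [-0.001, -0.0, 0.001], [-0.0, -0.001, 0.0], [-0.001, -0.0, 0.001]]
linear [[-0.146, -0.105, -0.008]] 
rotation [[-0.0, -0.001, 0.0]]
```

View pics/s2.png

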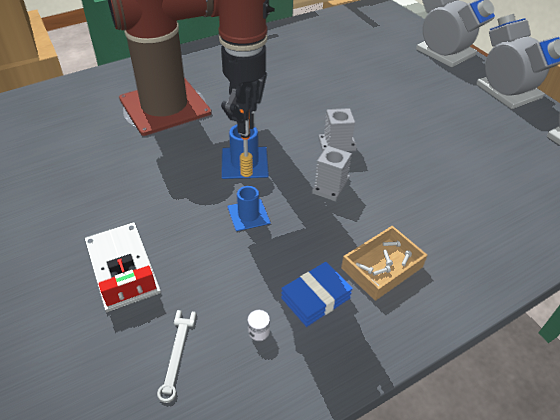

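send_rows(
  linear=[
    [-0.145,-0.106,-0.009],
    [-0.146,-0.106,-0.009],
    [-0.146,-0.106,-0.009],
    [-0.146,-0.106,-0.009],
    [-0.146,-0.105,-0.009],
  ],
  rotation=[
    [0,0,0],
    [0,0,0],
    [0,0,0],
    [0,0,0],
    [0,0,0],
  ],
  gripper=[5,5,5,5,5],
)

```text
clock: 5.65
ee_pos: [0.4987, 0.1929, 0.2429]
orientation: [2.777, -1.464, -0.004]
ft_force: [0.8, 0.6, -0.7]
finger_gap: 0.195
```

send_rows(
  linear=[
    [-0.146,-0.105,-0.008],
    [0,0,0],
    [0,0,0],
    [0,0,0],
  ],
  rotation=[
    [0,0,0],
    [0,0,0],
    [0,0,0],
    [0,0,0],
  ],
  gripper=[5,5,5,5],
)

```text
clock: 6.15
ee_pos: [0.5004, 0.2268, 0.2458]
orientation: [2.777, -1.466, -0.001]
ft_force: [-0.7, -0.6, -1.4]
finger_gap: 0.198
```

```bash
python3 - <<'E'
from h import *
d=snap('scene');w=snap('wrist');X=cloud(d);Y=cloud(w);s=d['s'];print(s['ee_pos'],w['s']['ee_pos'],s['clock'])
cv2.imwrite('pics/sw3.png',np.hstack([cv2.resize(d['color'][80:240,240:440],(500,400)),cv2.resize(w['color'],(300,225))[:0] if 0 else cv2.copyMakeBorder(cv2.resize(w['color'],(300,225)),0,175,0,0,0)])[:,:,::-1])
for Z,D in((X,d),(Y,w)):
    hsv=cv2.cvtColor(D['color'],cv2.COLOR_RGB2HSV)
    r=np.hypot(Z[...,0]-.503,Z[...,1]-.227)
    P=Z[(r<.05)&(Z[...,2]>.1)&(Z[...,2]<.235)&(hsv[...,0]<35)&(hsv[...,1]>100)]
    for a in np.arange(.1,.24,.015):
        q=P[(P[:,2]>a)&(P[:,2]<a+.015)]
        if len(q):print('brush',round(a,3),len(q),q.mean(0).round(4),np.percentile(q,3,axis=0).round(4),np.percentile(q,97,axis=0).round(4))
    P=Z[(r<.07)&(abs(Z[...,2]-.09)<.004)]
    if len(P)>50:print('top',len(P),cv2.minAreaRect(P[:,:2].astype(np.float32)*1000))
print(ctrl.sense()['ee_pos'])
E
```

```text
[0.5004343  0.22684957 0.24578289] [0.50057211 0.22689701 0.24605411] 6.15
brush 0.13 32 [0.5052 0.2201 0.1412] [0.4973 0.2128 0.138 ] [0.51   0.2306 0.1447]
brush 0.145 58 [0.5045 0.2206 0.1524] [0.495  0.213  0.1456] [0.5096 0.2332 0.1597]
brush 0.16 60 [0.5048 0.22   0.1671] [0.4959 0.2131 0.1604] [0.5099 0.2317 0.1742]
brush 0.175 76 [0.5024 0.2224 0.1816] [0.4923 0.2138 0.1753] [0.5098 0.2343 0.1855]
brush 0.22 12 [0.5037 0.2208 0.2323] [0.4991 0.2173 0.23  ] [0.5078 0.2259 0.2343]
top 371 ((503.2334289550781, 227.1580352783203), (62.191612243652344, 62.97077941894531), 32.010345458984375)
brush 0.13 61 [0.5057 0.2323 0.1407] [0.498  0.2225 0.1375] [0.5097 0.2383 0.1448]
brush 0.145 219 [0.5051 0.2323 0.1524] [0.4961 0.2209 0.1453] [0.5097 0.2387 0.1598]
brush 0.16 254 [0.5054 0.2318 0.1688] [0.4956 0.2205 0.1602] [0.5097 0.2385 0.1747]
brush 0.175 570 [0.5022 0.227  0.1819] [0.4901 0.2154 0.1791] [0.5094 0.238  0.1837]
brush 0.22 53 [0.5041 0.2308 0.2332] [0.4997 0.2244 0.2314] [0.5066 0.235  0.2349]
top 2541 ((502.9363098144531, 228.21841430664062), (60.42234420776367, 60.0102653503418), 33.62307357788086)
[0.50067062 0.22696886 0.24624369]
```

View pics/sw3.png

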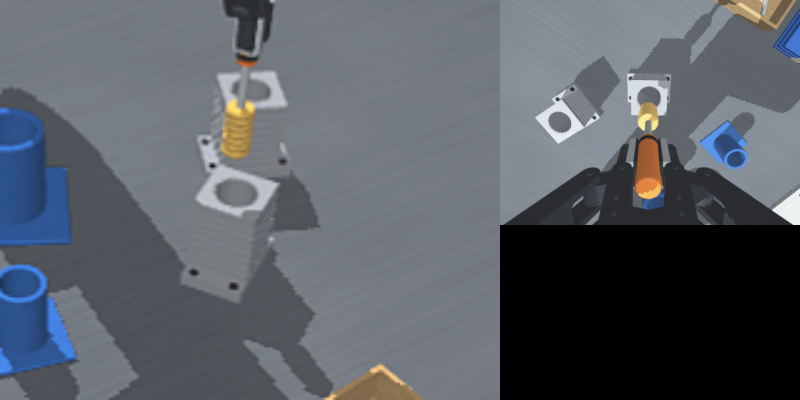

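The brush hangs over the bore, about 5 mm off in x. I'll correct that while going down.

send_rows(
  linear=[
    [0.006,-0.026,0.1],
    [0,0,0.1],
    [0,0,0.1],
    [0,0,0.1],
    [0,0,0.1],
  ],
  rotation=[
    [0,0,0],
    [0,0,0],
    [0,0,0],
    [0,0,0],
    [0,0,0],
  ],
  gripper=[5,5,5,5,5],
)

```text
clock: 6.88
ee_pos: [0.5046, 0.2295, 0.1438]
orientation: [2.777, -1.464, -0.003]
ft_force: [-0.3, -0.2, -1.5]
finger_gap: 0.192
```

send_rows(
  linear=[
    [0,0,0.087],
    [0,0,0],
    [0,0,0],
  ],
  rotation=[
    [0,0,0],
    [0,0,0],
    [0,0,0],
  ],
  gripper=[5,5,5],
)

```text
clock: 7.25
ee_pos: [0.5059, 0.2299, 0.1294]
orientation: [-2.779, 1.465, -0.001]
ft_force: [0.0, 0.5, -0.1]
finger_gap: 0.194
```

```bash
python3 - <<'E'
from h import *
d=snap('scene');w=snap('wrist');X=cloud(d);s=d['s'];print(s['ee_pos'],s['clock'],s['ft_force'],s['finger_gap'])
cv2.imwrite('pics/sw4.png',np.hstack([cv2.resize(d['color'][80:240,240:440],(400,320)),cv2.resize(w['color'],(400,300))[:0] if 0 else cv2.copyMakeBorder(cv2.resize(w['color'],(400,300)),0,20,0,0,0)])[:,:,::-1])
E
```

```text
[0.50589496 0.22994915 0.12939446] 7.25 [ 0.01682946  0.54713087 -0.11467946] 0.19432701867705576
```

View pics/sw4.png

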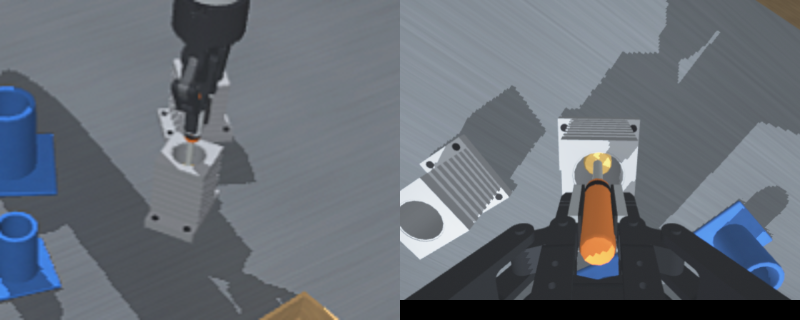

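The head is in the bore with no side force. Now the up stroke, then down again.

send_rows(
  linear=[
    [0,0,0],
    [0,0,-0.1],
    [0,0,-0.1],
    [0,0,-0.095],
    [0,0,0],
  ],
  rotation=[
    [0,0,0],
    [0,0,0],
    [0,0,0],
    [0,0,0],
    [0,0,0],
  ],
  gripper=[5,5,5,5,5],
)

```text
clock: 7.98
ee_pos: [0.507, 0.2303, 0.1905]
orientation: [-2.776, 1.464, -0.005]
ft_force: [0.6, -0.6, -0.4]
finger_gap: 0.194
```

send_rows(
  linear=[
    [0,0,0],
    [0,0,0],
    [0,0,0],
  ],
  rotation=[
    [0,0,0],
    [0,0,0],
    [0,0,0],
  ],
  gripper=[5,5,5],
)

```text
clock: 8.35
ee_pos: [0.5051, 0.2297, 0.1872]
orientation: [2.778, -1.465, -0.002]
ft_force: [-1.0, 0.2, -1.2]
finger_gap: 0.197
```

send_rows(
  linear=[
    [0,0,0.1],
    [0,0,0.1],
    [0,0,0.1],
    [0,0,0],
    [0,0,0],
  ],
  rotation=[
    [0,0,0],
    [0,0,0],
    [0,0,0],
    [0,0,0],
    [0,0,0],
  ],
  gripper=[5,5,5,5,5],
)

```text
clock: 8.98
ee_pos: [0.5059, 0.23, 0.1287]
orientation: [-2.779, 1.465, -0.001]
ft_force: [-0.5, -0.5, -0.3]
finger_gap: 0.196
```

send_rows(
  linear=[
    [0,0,0],
    [0,0,0],
  ],
  rotation=[
    [0,0,0],
    [0,0,0],
  ],
  gripper=[5,5],
)

```text
clock: 9.22
ee_pos: [0.5061, 0.23, 0.129]
orientation: [-2.778, 1.465, -0.002]
ft_force: [-0.1, -0.8, -0.4]
finger_gap: 0.195
```

send_rows(
  linear=[
    [0,0,-0.15],
    [0,0,-0.25],
    [0,0,-0.2],
    [0,0,0],
    [0,0,0],
  ],
  rotation=[
    [0,0,0],
    [0,0,0],
    [0,0,0],
    [0,0,0],
    [0,0,0],
  ],
  gripper=[5,5,5,5,5],
)

```text
clock: 9.85
ee_pos: [0.5052, 0.2298, 0.2476]
orientation: [2.779, -1.465, -0.001]
ft_force: [-0.4, -0.2, -1.4]
finger_gap: 0.196
```

```bash
python3 plan.py .496 .0125 .245 -56 6
```

```text
from [0.5052 0.2298 0.2476] mm/row 36.246421396053385 deg/row 0.06728868241791171
linear [[0.145, 0.109, 0.002], [0.145, 0.108, 0.002], [0.145, 0.108, 0.002], [0.146, 0.108, 0.002], [0.146, 0.108, 0.003]] 
rotation [[0.0, 0.0, 0.001], [0.0, 0.0, 0.001], [0.0, 0.0, 0.001], [0.0, 0.0, 0.0], [0.0, 0.0, 0.001]]
linear [[0.145, 0.108, 0.002]] 
rotation [[0.0, 0.0, 0.0]]
```

send_rows(
  linear=[
    [0.145,0.109,0.002],
    [0.145,0.108,0.002],
    [0.145,0.108,0.002],
    [0.146,0.108,0.002],
    [0.146,0.108,0.003],
  ],
  rotation=[
    [0,0,0],
    [0,0,0],
    [0,0,0],
    [0,0,0],
    [0,0,0],
  ],
  gripper=[5,5,5,5,5],
)

```text
clock: 10.48
ee_pos: [0.4971, 0.0477, 0.2437]
orientation: [2.778, -1.464, -0.005]
ft_force: [1.0, -0.5, -1.6]
finger_gap: 0.195
```

send_rows(
  linear=[
    [0.145,0.108,0.002],
    [0,0,0],
    [0,0,0],
    [0,0,0],
    [0,0,0],
  ],
  rotation=[
    [0,0,0],
    [0,0,0],
    [0,0,0],
    [0,0,0],
    [0,0,0],
  ],
  gripper=[5,5,5,5,5],
)

```text
clock: 11.1
ee_pos: [0.497, 0.0135, 0.2453]
orientation: [2.78, -1.463, -0.001]
ft_force: [0.5, 0.3, -0.8]
finger_gap: 0.192
```

```bash
python3 - <<'E'
from h import *
w=snap('wrist','w5.png');d=snap('scene','s5.png');X=cloud(d);Y=cloud(w);print(w['s']['ee_pos'],d['s']['ee_pos'],d['s']['clock'])
for n,Z,D in(('s',X,d),('w',Y,w)):
    hsv=cv2.cvtColor(D['color'],cv2.COLOR_RGB2HSV)
    r=np.hypot(Z[...,0]-.494,Z[...,1]-.0115)
    P=Z[(r<.05)&(Z[...,2]>.1)&(Z[...,2]<.235)&(hsv[...,0]<35)&(hsv[...,1]>100)]
    for a in np.arange(.1,.24,.015):
        q=P[(P[:,2]>a)&(P[:,2]<a+.015)]
        if len(q):print(n,'brush',round(a,3),len(q),q.mean(0).round(4),np.percentile(q,3,axis=0).round(4),np.percentile(q,97,axis=0).round(4))
    P=Z[(r<.05)&(abs(Z[...,2]-.07)<.005)&(hsv[...,0]>100)]
    if len(P):print(n,'rim',len(P),cv2.minEnclosingCircle(P[:,:2].astype(np.float32)*1000),P.min(0),P.max(0))
E
```

```text
[0.49697571 0.01347109 0.24530785] [0.49699126 0.01335321 0.24541243] 11.15
s brush 0.13 33 [0.5022 0.0083 0.1401] [0.491  0.001  0.1366] [0.5076 0.0186 0.1441]
s brush 0.145 63 [0.5029 0.0082 0.152 ] [0.4921 0.0011 0.1454] [0.5086 0.0177 0.1594]
s brush 0.16 67 [0.5033 0.0091 0.1674] [0.4941 0.0013 0.1603] [0.5075 0.0192 0.1745]
s brush 0.175 80 [0.4998 0.0105 0.1815] [0.4878 0.0016 0.1752] [0.5066 0.0219 0.1848]
s brush 0.19 1 [0.4984 0.0159 0.1908] [0.4984 0.0159 0.1908] [0.4984 0.0159 0.1908]
s brush 0.22 14 [0.5002 0.0107 0.2311] [0.4954 0.0051 0.225 ] [0.5037 0.0164 0.2345]
s rim 177 ((494.2567138671875, 11.310169219970703), 24.981874465942383) [ 0.46928567 -0.0121558   0.06504614] [0.51836388 0.03540607 0.07422123]
w brush 0.13 82 [0.5022 0.0185 0.1421] [0.4942 0.0085 0.1373] [0.5062 0.0251 0.1448]
w brush 0.145 210 [0.502  0.0184 0.1538] [0.4926 0.0074 0.1452] [0.5061 0.0251 0.1598]
w brush 0.16 233 [0.5018 0.0186 0.169 ] [0.4922 0.0072 0.1604] [0.5061 0.025  0.1744]
w brush 0.175 835 [0.4963 0.0147 0.1815] [0.4839 0.0027 0.1789] [0.5055 0.0242 0.183 ]
w brush 0.22 62 [0.5006 0.0175 0.2327] [0.4962 0.0118 0.2305] [0.503  0.0215 0.2347]
w rim 668 ((493.05322265625, 11.29971981048584), 23.899311065673828) [ 0.47092268 -0.01223446  0.06501445] [0.516761   0.03518402 0.07203742]
```

View pics/w5.png

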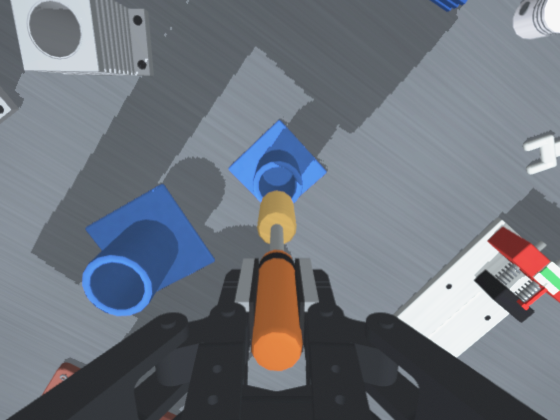

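The head at (277,215) hangs over the small tub at (277,182), about 2.5 mm off by the cloud. I'll correct that and lower it.

send_rows(
  linear=[
    [0.006,0.012,0],
    [0,0,0.13],
    [0,0,0.13],
    [0,0,0.13],
    [0,0,0.13],
  ],
  rotation=[
    [0,0,0],
    [0,0,0],
    [0,0,0],
    [0,0,0],
    [0,0,0],
  ],
  gripper=[5,5,5,5,5],
)

```text
clock: 11.82
ee_pos: [0.4957, 0.0102, 0.1409]
orientation: [-2.779, 1.465, -0.001]
ft_force: [-0.0, 0.1, -0.6]
finger_gap: 0.191
```

send_rows(
  linear=[
    [0,0,0.07],
    [0,0,0.045],
    [0,0,0],
    [0,0,0],
  ],
  rotation=[
    [0,0,0],
    [0,0,0],
    [0,0,0],
    [0,0,0],
  ],
  gripper=[5,5,5,5],
)

```text
clock: 12.32
ee_pos: [0.4963, 0.0102, 0.1193]
orientation: [-2.779, 1.465, -0.002]
ft_force: [-0.2, 0.0, -1.2]
finger_gap: 0.195
```

send_rows(
  linear=[
    [0,0,0],
    [0,0,0],
    [0,0,0],
    [0,0,0],
    [0,0,0],
  ],
  rotation=[
    [0,0,0],
    [0,0,0],
    [0,0,0],
    [0,0,0],
    [0,0,0],
  ],
  gripper=[22,30,50,60,60],
)

```text
clock: 12.95
ee_pos: [0.4957, 0.0103, 0.1185]
orientation: [-2.779, 1.465, 0.0]
ft_force: [0.8, 0.0, 0.4]
finger_gap: 0.702
```

send_rows(
  linear=[
    [0,0,-0.1],
    [0,0,-0.2],
    [0,0,-0.2],
    [0,0,-0.1],
    [0,0,0],
  ],
  rotation=[
    [0,0,0],
    [0,0,0],
    [0,0,0],
    [0,0,0],
    [0,0,0],
  ],
  gripper=[60,60,60,85,85],
)

```text
clock: 13.58
ee_pos: [0.4969, 0.0101, 0.2404]
orientation: [-2.778, 1.464, -0.006]
ft_force: [0.2, -0.8, -1.0]
finger_gap: 0.995
```

```bash
python3 - <<'E'
from h import *
d=snap('scene','s6.png');X=cloud(d);print(d['s']['ee_pos'],d['s']['clock'])
hsv=cv2.cvtColor(d['color'],cv2.COLOR_RGB2HSV)
r=np.hypot(X[...,0]-.494,X[...,1]-.0115)
P=X[(r<.05)&(X[...,2]>.075)&(X[...,2]<.2)&(hsv[...,0]<35)&(hsv[...,1]>100)]
for a in np.arange(.075,.2,.015):
    q=P[(P[:,2]>a)&(P[:,2]<a+.015)]
    if len(q):print('brush',round(a,3),len(q),q.mean(0).round(4),np.percentile(q,3,axis=0).round(4),np.percentile(q,97,axis=0).round(4))
print(finder.spot_point('scene','brush')[:2])
E
python3 plan.py .5033 .2277 .22 -56 6
python3 -c "
import cv2;a=cv2.imread('pics/s6.png');cv2.imwrite('pics/s6c.png',cv2.resize(a[60:260,150:400],(750,600)))"
```

```text
[0.49692089 0.01013736 0.24041268] 13.575
brush 0.09 8 [0.498 0.008 0.101] [0.4909 0.0022 0.0936] [0.5021 0.0145 0.1043]
brush 0.105 29 [0.5005 0.0066 0.1149] [0.4933 0.0018 0.1056] [0.5051 0.014  0.1197]
brush 0.12 37 [0.5003 0.007  0.1276] [0.4942 0.0018 0.1205] [0.5034 0.0146 0.1338]
brush 0.135 44 [0.5    0.0063 0.1425] [0.4927 0.0013 0.1352] [0.5043 0.0126 0.1497]
brush 0.15 53 [0.499 0.007 0.159] [0.4909 0.0011 0.1512] [0.5041 0.0146 0.165 ]
brush 0.165 24 [0.4959 0.0083 0.1663] [0.4896 0.0029 0.1653] [0.5032 0.015  0.1679]
[{'point': [0.4917, 0.0124, 0.0045], 'score': 0.2}]
from [0.4953 0.0103 0.2376] mm/row 36.36810965251754 deg/row 0.06726275411656188
linear [[-0.146, -0.108, 0.015], [-0.146, -0.108, 0.015], [-0.146, -0.107, 0.015], [-0.146, -0.107, 0.014], [-0.146, -0.107, 0.015]] 
rotation [[0.0, 0.0, 0.001], [0.0, 0.0, 0.001], [0.0, 0.0, 0.001], [0.0, 0.0, 0.0], [0.0, 0.0, 0.001]]
linear [[-0.146, -0.107, 0.014]] 
rotation [[0.0, 0.0, 0.0]]
```

View pics/s6c.png

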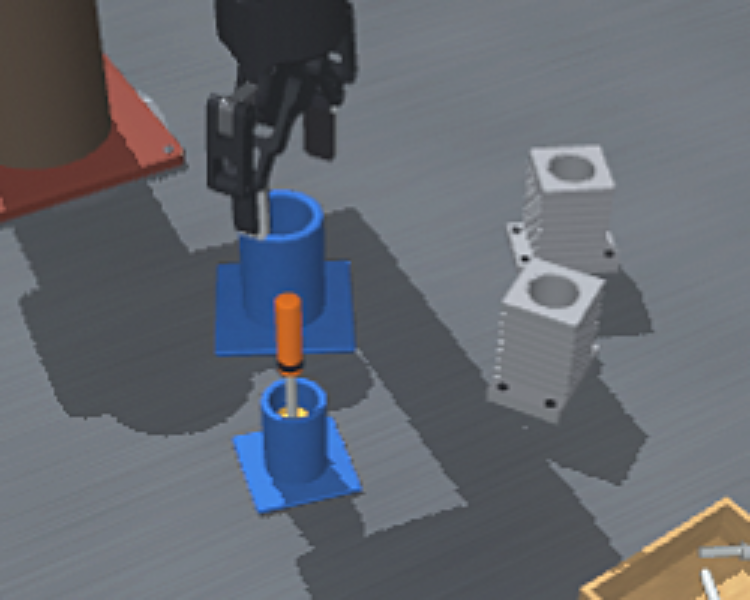

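The brush is back upright in its tub (handle at (288,330) in the crop) and released. On to the barrel.

send_rows(
  linear=[
    [-0.146,-0.108,0],
    [-0.146,-0.108,0],
    [-0.146,-0.107,0.015],
    [-0.146,-0.107,0.03],
    [-0.146,-0.107,0.03],
  ],
  rotation=[
    [0,0,0],
    [0,0,0],
    [0,0,0],
    [0,0,0],
    [0,0,0],
  ],
  gripper=[85,85,85,85,85],
)

```text
clock: 14.3
ee_pos: [0.5008, 0.1924, 0.2212]
orientation: [2.777, -1.464, -0.004]
ft_force: [0.1, 0.4, -0.8]
finger_gap: 1.001
```

send_rows(
  linear=[
    [-0.146,-0.107,0.015],
    [0,0,0],
    [0,0,0],
    [0,0,0],
    [0,0,0],
  ],
  rotation=[
    [0,0,0],
    [0,0,0],
    [0,0,0],
    [0,0,0],
    [0,0,0],
  ],
  gripper=[85,85,85,85,85],
)

```text
clock: 14.92
ee_pos: [0.5032, 0.2268, 0.2205]
orientation: [-2.778, 1.467, -0.0]
ft_force: [-0.3, 0.2, 0.7]
finger_gap: 0.994
```

```bash
python3 - <<'E'
from h import *
w=snap('wrist','w7.png');Z=cloud(w);print(w['s']['ee_pos'],w['s']['clock'])
d=snap('top');T=cloud(d)
for n,Z in(('w',Z),('t',T)):
    P=Z[(np.hypot(Z[...,0]-.503,Z[...,1]-.227)<.06)&(abs(Z[...,2]-.09)<.003)]
    if len(P)>100:
        print(n,len(P),cv2.minAreaRect(P[:,:2].astype(np.float32)*1000),P.mean(0))
        a=np.radians(34);u=P[:,:2]@np.array([[np.cos(a),-np.sin(a)],[np.sin(a),np.cos(a)]])
        lo,hi=np.percentile(u,.5,axis=0),np.percentile(u,99.5,axis=0);c=(lo+hi)/2
        print(hi-lo,c[0]*np.cos(a)-c[1]*np.sin(a),c[0]*np.sin(a)+c[1]*np.cos(a))
E
python3 plan.py .5033 .2277 .044 -56 6
```

```text
[0.50318432 0.22678544 0.22054823] 14.925
w 3468 ((502.9054870605469, 228.29786682128906), (60.609718322753906, 60.1050910949707), 33.44549560546875) [0.50414548 0.22898761 0.08978576]
[0.06010342 0.05957375] 0.5029831731962128 0.22820076723964242
t 354 ((503.49169921875, 227.05474853515625), (60.969879150390625, 59.913482666015625), 33.238407135009766) [0.50365533 0.21978634 0.09004532]
[0.06024271 0.05935853] 0.5034102119625067 0.22698689600732172
from [0.5032 0.227  0.2207] mm/row 29.447586291679276 deg/row 0.05716847348904908
linear [[-0.0, -0.0, 0.147], [-0.001, -0.0, 0.147], [-0.0, -0.001, 0.147], [-0.001, -0.0, 0.147], [-0.0, -0.001, 0.148]] 
rotation [[-0.0, -0.0, 0.001], [-0.0, -0.0, 0.001], [-0.0, -0.0, 0.0], [-0.0, -0.0, 0.001], [-0.0, -0.0, 0.0]]
linear [[-0.001, -0.0, 0.147]] 
rotation [[-0.0, -0.0, 0.001]]
```

View pics/w7.png

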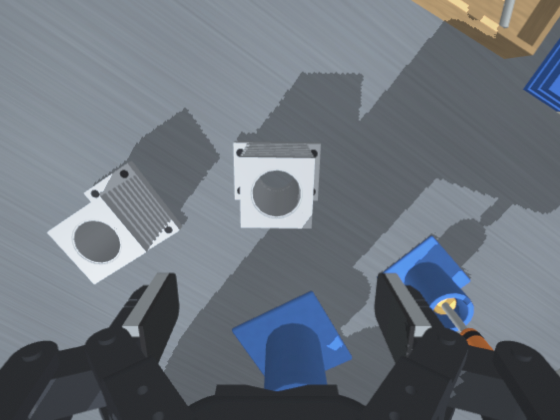

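The barrel top is at (277,192), with ears to the image left and right, i.e. along the jaw axis, as wanted. Descend and grip.

send_rows(
  linear=[
    [-0.004,-0.002,0.18],
    [0,0,0.18],
    [0,0,0.18],
    [0,0,0.18],
    [0,0,0.13],
  ],
  rotation=[
    [0,0,0.004],
    [0,0,0],
    [0,0,0],
    [0,0,0],
    [0,0,0],
  ],
  gripper=[85,85,85,85,85],
)

```text
clock: 15.65
ee_pos: [0.5023, 0.228, 0.0489]
orientation: [2.773, -1.474, -0.001]
ft_force: [0.7, -0.1, 0.4]
finger_gap: 0.994
```

send_rows(
  linear=[
    [0,0,0.07],
    [0,0,0],
    [0,0,0],
    [0,0,0],
  ],
  rotation=[
    [0,0,0],
    [0,0,0],
    [0,0,0],
    [0,0,0],
  ],
  gripper=[85,85,85,75],
)

```text
clock: 16.15
ee_pos: [0.504, 0.2288, 0.0379]
orientation: [-2.773, 1.473, -0.003]
ft_force: [0.8, 0.1, 0.6]
finger_gap: 0.878
```

send_rows(
  linear=[
    [0,0,0],
    [0,0,0],
    [0,0,0],
    [0,0,0],
    [0,0,0],
  ],
  rotation=[
    [0,0,0],
    [0,0,0],
    [0,0,0],
    [0,0,0],
    [0,0,0],
  ],
  gripper=[68,62,50,45,45],
)

```text
clock: 16.77
ee_pos: [0.504, 0.2284, 0.0375]
orientation: [-2.774, 1.473, -0.003]
ft_force: [2.0, -3.1, 5.3]
finger_gap: 0.698
```

send_rows(
  linear=[
    [0,0,0],
    [0,0,0],
    [0,0,-0.1],
    [0,0,-0.2],
    [0,0,-0.25],
  ],
  rotation=[
    [0,0,0],
    [0,0,0],
    [0,0,0],
    [0,0,0],
    [0,0,0],
  ],
  gripper=[40,40,40,40,40],
)

```text
clock: 17.4
ee_pos: [0.5005, 0.2281, 0.1449]
orientation: [2.771, -1.472, -0.007]
ft_force: [0.6, -0.4, -2.3]
finger_gap: 0.695
```

send_rows(
  linear=[
    [0,0,-0.25],
    [0,0,-0.2],
    [0,0,0],
    [0,0,0],
  ],
  rotation=[
    [0,0,0],
    [0,0,0],
    [0,0,0],
    [0,0,0],
  ],
  gripper=[40,40,40,40],
)

```text
clock: 17.9
ee_pos: [0.5015, 0.2282, 0.2339]
orientation: [2.772, -1.473, -0.005]
ft_force: [-0.1, -0.4, -4.0]
finger_gap: 0.693
```

```bash
python3 - <<'E'
from h import *
d=snap('scene','s8.png');print(d['s']['ee_pos'],d['s']['ft_force'],d['s']['finger_gap'])
E
python3 plan.py .4606 -.2823 .24 -94 13
```

```text
[0.50149671 0.22823719 0.23388661] [-0.06575037 -0.43684682 -3.98765135] 0.6927965809821993
from [0.5012 0.2281 0.2333] mm/row 39.38930976250253 deg/row 2.9267162816098873
linear [[0.154, 0.123, -0.002], [0.16, 0.115, -0.002], [0.166, 0.106, -0.002], [0.171, 0.098, -0.002], [0.176, 0.089, -0.002]] 
rotation [[0.0, 0.0, 0.033], [0.0, -0.0, 0.032], [0.0, -0.0, 0.033], [0.0, -0.0, 0.032], [0.0, -0.0, 0.033]]
linear [[0.18, 0.08, -0.002], [0.184, 0.071, -0.002], [0.187, 0.061, -0.003], [0.19, 0.052, -0.002], [0.192, 0.042, -0.003]] 
rotation [[0.0, -0.0, 0.032], [0.0, -0.0, 0.033], [0.001, -0.0, 0.032], [0.0, -0.0, 0.033], [0.001, -0.0, 0.032]]
linear [[0.194, 0.032, -0.003], [0.196, 0.021, -0.002], [0.196, 0.012, -0.003]] 
rotation [[0.0, -0.0, 0.033], [0.001, -0.0, 0.032], [0.0, -0.001, 0.033]]
```

View pics/s8.png

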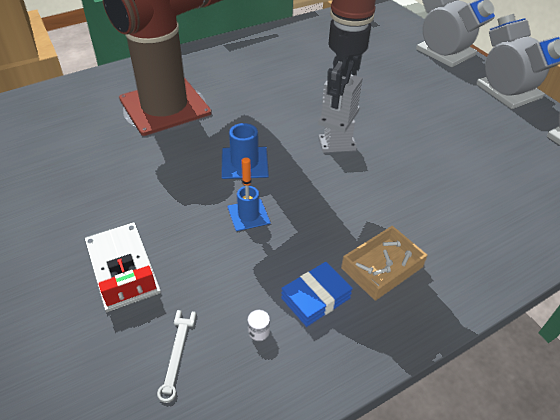

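The barrel hangs in the gripper at (342,105), upright and well above the brush. Carry it over to the fixture.

send_rows(
  linear=[
    [0.154,0.123,-0.002],
    [0.16,0.115,-0.002],
    [0.166,0.106,-0.002],
    [0.171,0.098,-0.002],
    [0.176,0.089,-0.002],
  ],
  rotation=[
    [0,0,0.033],
    [0,0,0.032],
    [0,0,0.033],
    [0,0,0.032],
    [0,0,0.033],
  ],
  gripper=[40,40,40,40,40],
)

```text
clock: 18.58
ee_pos: [0.4856, 0.031, 0.2356]
orientation: [2.56, -1.817, -0.007]
ft_force: [0.6, 0.1, -3.9]
finger_gap: 0.696
```

send_rows(
  linear=[
    [0.18,0.08,-0.002],
    [0.184,0.071,-0.002],
    [0.187,0.061,-0.003],
    [0.19,0.052,-0.002],
    [0.192,0.042,-0.003],
  ],
  rotation=[
    [0,0,0.032],
    [0,0,0.033],
    [0,0,0.032],
    [0,0,0.033],
    [0,0,0.032],
  ],
  gripper=[40,40,40,40,40],
)

```text
clock: 19.2
ee_pos: [0.4699, -0.1647, 0.238]
orientation: [2.31, -2.128, -0.007]
ft_force: [0.6, -0.1, -3.3]
finger_gap: 0.698
```

send_rows(
  linear=[
    [0.194,0.032,-0.003],
    [0.196,0.021,-0.002],
    [0.196,0.012,-0.003],
    [0,0,0],
    [0,0,0],
  ],
  rotation=[
    [0,0,0.033],
    [0,0,0.032],
    [0,0,0.033],
    [0,0,0],
    [0,0,0],
  ],
  gripper=[40,40,40,40,40],
)

```text
clock: 19.82
ee_pos: [0.4613, -0.2809, 0.2401]
orientation: [2.142, -2.298, -0.007]
ft_force: [0.2, 0.6, -3.7]
finger_gap: 0.695
```

```bash
cat > look.py <<'E'
from h import *
import sys
tag=sys.argv[1]
F=np.array([.4825,-.2838]);a=np.radians(-4.0);A=np.array([[np.cos(a),-np.sin(a)],[np.sin(a),np.cos(a)]])
w=snap('wrist');d=snap('scene');t=snap('top')
s=w['s'];M=Ro.from_rotvec(s['orientation']).as_matrix()
print('clock',s['clock'],'ee',s['ee_pos'].round(4),'yaw',np.degrees(np.arctan2(M[1,0],M[0,0])).round(2),'down',M[:,2].round(3),'F',s['ft_force'].round(2),'gap',round(s['finger_gap'],3))
print('TCP in fixture mm',((s['ee_pos'][:2]-F)@A*1e3).round(1))
for n,D in(('w',w),('s',d),('t',t)):
    X=cloud(D);q=X.copy();q[...,:2]=(X[...,:2]-F)@A
    for lab,zz in(('top',s['ee_pos'][2]+.053),):
        P=q[(abs(q[...,2]-zz)<.006)&(np.abs(q[...,0]-(s['ee_pos'][:2]-F)@A[:,0])<.05)&(np.abs(q[...,1])<.06)&(D['color'].min(-1)>95)]
        if len(P)>60: print(n,lab,len(P),'z',P[:,2].mean().round(4),cv2.minAreaRect(P[:,:2].astype(np.float32)*1000),'pct',np.percentile(P,1,axis=0).round(4),np.percentile(P,99,axis=0).round(4))
cv2.imwrite('pics/l%s.png'%tag,np.hstack([cv2.resize(w['color'],(400,300)),cv2.resize(d['color'][180:330,60:260],(400,300))])[:,:,::-1])
cv2.imwrite('pics/t%s.png'%tag,cv2.resize(t['color'][180:310,340:480],(700,600))[:,:,::-1])
E
python3 look.py 1
```

```text
clock 19.825 ee [ 0.4613 -0.2809  0.2401] yaw -94.04 down [-0.003  0.003 -1.   ] F [ 0.16  0.62 -3.71] gap 0.695
TCP in fixture mm [-21.3   1.4]
w top 11718 z 0.2924 ((-15.10318374633789, -7.219306945800781), (46.778011322021484, 82.33787536621094), 0.18355850875377655) pct [-0.0348 -0.0274  0.2911] [0.0074 0.0313 0.2937]
s top 471 z 0.2928 ((-16.955413818359375, 2.751565933227539), (59.03950119018555, 55.57439041137695), 89.41402435302734) pct [-0.0422 -0.0261  0.2876] [0.0107 0.0313 0.2956]
t top 133 z 0.2934 ((-17.193998336791992, 27.509899139404297), (36.003265380859375, 63.11105728149414), 56.2291145324707) pct [-0.0513  0.0094  0.2872] [0.0085 0.0576 0.2981]
```

View pics/l1.png

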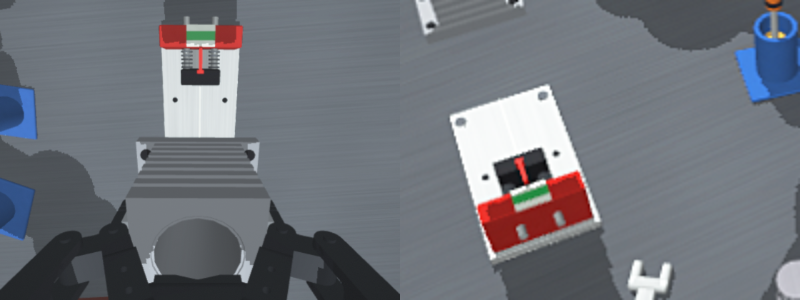

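```bash
python3 - <<'E'
from h import *
F=np.array([.4825,-.2838]);a=np.radians(-4.0);A=np.array([[np.cos(a),-np.sin(a)],[np.sin(a),np.cos(a)]])
w=snap('wrist');X=cloud(w);q=X.copy();q[...,:2]=(X[...,:2]-F)@A;print(w['s']['ee_pos'])
C=w['color']
P=q[(abs(q[...,2]-.01)<.004)&(C.min(-1)>150)&(abs(q[...,1])<.08)]
L=[];R=[]
for x in np.arange(.0,.075,.005):
    k=P[abs(P[:,0]-x)<.0025]
    if len(k)>20:L.append((x,k[:,1].max()));R.append((x,k[:,1].min()))
for E in(L,R):
    E=np.array(E);f=np.polyfit(E[:,0],E[:,1],1);print('edge',np.degrees(f[0]).round(2),np.polyval(f,.03).round(4))
hsv=cv2.cvtColor(C,cv2.COLOR_RGB2HSV)
P=q[(C.max(-1)<60)&(q[...,2]>.05)&(q[...,2]<.064)&(abs(q[...,1])<.04)&(q[...,0]>.0)&(q[...,0]<.075)]
print('pad',len(P),cv2.minAreaRect(P[:,:2].astype(np.float32)*1000),P.min(0),P.max(0))
P=q[((hsv[...,0]<5)|(hsv[...,0]>175))&(hsv[...,1]>150)&(q[...,2]>.055)&(q[...,2]<.066)&(q[...,0]>.075)]
print('red',len(P),cv2.minAreaRect(P[:,:2].astype(np.float32)*1000),P.min(0),P.max(0))
E
```

```text
[ 0.46216122 -0.28069116  0.24167134]
edge -0.65 0.0534
edge -0.66 -0.0555
pad 974 ((43.683624267578125, -0.8470077514648438), (47.27900314331055, 17.564470291137695), 89.78768157958984) [ 0.03490494 -0.02447426  0.05040633] [0.05254308 0.02277906 0.06019462]
red 2284 ((89.23934173583984, -1.1634597778320312), (98.74578857421875, 25.54360008239746), 89.40485382080078) [ 0.07648212 -0.05055248  0.0551112 ] [0.10237371 0.0480928  0.06559295]
```

The hanging barrel sits about 3 mm off the pad's middle and square to it. I'll correct sideways and lower.

send_rows(
  linear=[
    [0.015,0,0.15],
    [0,0,0.2],
    [0,0,0.2],
    [0,0,0.2],
    [0,0,0.12],
  ],
  rotation=[
    [0,0,0.003],
    [0,0,0],
    [0,0,0],
    [0,0,0],
    [0,0,0],
  ],
  gripper=[40,40,40,40,40],
)

```text
clock: 20.65
ee_pos: [0.4613, -0.2832, 0.0663]
orientation: [2.138, -2.302, -0.004]
ft_force: [-0.6, -0.1, -3.4]
finger_gap: 0.692
```

send_rows(
  linear=[
    [0,0,0.04],
    [0,0,0],
    [0,0,0],
    [0,0,0],
  ],
  rotation=[
    [0,0,0],
    [0,0,0],
    [0,0,0],
    [0,0,0],
  ],
  gripper=[40,40,40,40],
)

```text
clock: 21.15
ee_pos: [0.4629, -0.2855, 0.0619]
orientation: [-2.136, 2.303, -0.004]
ft_force: [0.7, 0.5, -3.8]
finger_gap: 0.696
```

```bash
python3 look.py 2
```

```text
clock 21.15 ee [ 0.4629 -0.2855  0.0619] yaw -94.29 down [ 0.002 -0.002 -1.   ] F [ 0.66  0.51 -3.78] gap 0.696
TCP in fixture mm [-19.5  -3.1]
w top 12155 z 0.1142 ((-13.481002807617188, -4.452014923095703), (96.09864044189453, 46.36890411376953), 89.38925170898438) pct [-0.0338 -0.0319  0.1105] [0.0093 0.027  0.1155]
s top 302 z 0.1141 ((-11.624884605407715, -1.734975814819336), (59.138877868652344, 48.701934814453125), 88.79542541503906) pct [-0.0316 -0.0309  0.1091] [0.012  0.027  0.1175]
t top 67 z 0.1152 ((-11.397930145263672, 35.90888977050781), (41.35097885131836, 55.73544692993164), 71.44475555419922) pct [-0.0425  0.0088  0.1112] [0.0091 0.059  0.1201]
```

View pics/l2.png

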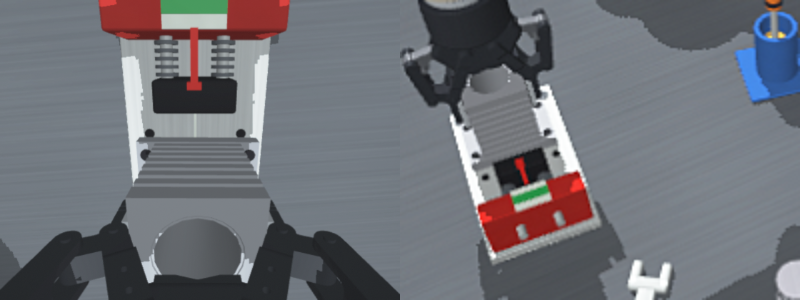

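send_rows(
  linear=[
    [-0.005,0,0.03],
    [0,0,0.025],
    [0,0,0],
    [0,0,0],
  ],
  rotation=[
    [0,0,0],
    [0,0,0],
    [0,0,0],
    [0,0,0],
  ],
  gripper=[40,40,40,40],
)

```text
clock: 21.8
ee_pos: [0.4621, -0.2839, 0.0493]
orientation: [2.137, -2.303, -0.0]
ft_force: [0.0, -0.8, -3.9]
finger_gap: 0.7
```

send_rows(
  linear=[
    [0,0,0.012],
    [0,0,0],
    [0,0,0],
    [0,0,0],
  ],
  rotation=[
    [0,0,0],
    [0,0,0],
    [0,0,0],
    [0,0,0],
  ],
  gripper=[40,40,40,40],
)

```text
clock: 22.3
ee_pos: [0.4624, -0.2841, 0.0475]
orientation: [-2.137, 2.303, -0.001]
ft_force: [-0.1, 1.0, 1.5]
finger_gap: 0.689
```

send_rows(
  linear=[
    [0,0,0.002],
    [0,-0.03,0],
    [0,-0.03,0],
    [0,-0.03,0],
    [0,0,0],
  ],
  rotation=[
    [0,0,0],
    [0,0,0],
    [0,0,0],
    [0,0,0],
    [0,0,0],
  ],
  gripper=[40,40,40,40,40],
)

```text
clock: 22.92
ee_pos: [0.4801, -0.2858, 0.0475]
orientation: [2.136, -2.302, 0.001]
ft_force: [-4.3, -0.5, 6.2]
finger_gap: 0.697
```

send_rows(
  linear=[
    [0,0,0],
    [0,0,0],
  ],
  rotation=[
    [0,0,0],
    [0,0,0],
  ],
  gripper=[40,40],
)

```text
clock: 23.18
ee_pos: [0.4801, -0.2858, 0.0475]
orientation: [2.136, -2.303, 0.001]
ft_force: [-3.1, 1.2, 6.0]
finger_gap: 0.697
```

```bash
python3 look.py 3
```

```text
clock 23.175 ee [ 0.4801 -0.2858  0.0475] yaw -94.29 down [ 0.    -0.001 -1.   ] F [-3.12  1.21  6.01] gap 0.697
TCP in fixture mm [-2.2 -2.2]
w top 13694 z 0.0995 ((4.070152282714844, 3.709320068359375), (111.99185180664062, 47.00529098510742), 89.46349334716797) pct [-0.0163 -0.0309  0.0949] [0.0269 0.0278 0.1011]
s top 304 z 0.0998 ((6.304111480712891, -1.4819869995117188), (92.13723754882812, 47.25189971923828), 89.51750946044922) pct [-0.0141 -0.0308  0.0948] [0.0293 0.0281 0.1036]
```

View pics/l3.png

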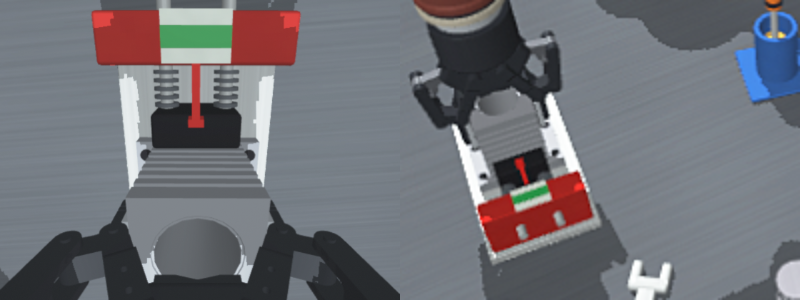

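send_rows(
  linear=[
    [0,-0.02,0],
    [0,-0.02,0],
    [0,-0.015,0],
    [0,0,0],
    [0,0,0],
  ],
  rotation=[
    [0,0,0],
    [0,0,0],
    [0,0,0],
    [0,0,0],
    [0,0,0],
  ],
  gripper=[40,40,40,40,40],
)

```text
clock: 23.95
ee_pos: [0.4893, -0.2865, 0.0476]
orientation: [2.135, -2.301, -0.004]
ft_force: [-12.4, 0.7, 12.8]
finger_gap: 0.696
```

```bash
python3 look.py 4; python3 -c "
import cv2"
```

```text
clock 23.95 ee [ 0.4893 -0.2865  0.0476] yaw -94.27 down [-0.004 -0.    -1.   ] F [-12.44   0.71  12.8 ] gap 0.696
TCP in fixture mm [ 7.  -2.2]
w top 13662 z 0.0996 ((13.605443954467773, 3.115886688232422), (112.72197723388672, 46.731712341308594), 89.01739501953125) pct [-0.0067 -0.0311  0.0951] [0.0363 0.0277 0.1012]
s top 316 z 0.0996 ((17.475933074951172, -3.3359909057617188), (44.73053741455078, 103.30799865722656), 0.028777657076716423) pct [-0.0033 -0.0309  0.0948] [0.0391 0.0411 0.1037]
```

View pics/l4.png

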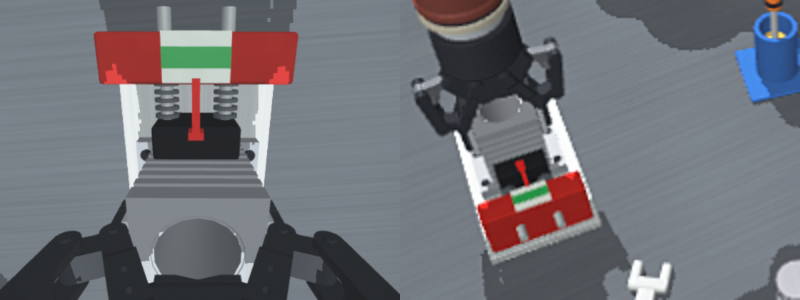

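```bash
cat > ptr.py <<'E'
from h import *
import sys
F=np.array([.4825,-.2838]);a=np.radians(-4.4);A=np.array([[np.cos(a),-np.sin(a)],[np.sin(a),np.cos(a)]])
for c in ('wrist','scene'):
    w=snap(c);X=cloud(w);q=X.copy();q[...,:2]=(X[...,:2]-F)@A;C=w['color'];s=w['s']
    hsv=cv2.cvtColor(C,cv2.COLOR_RGB2HSV);red=((hsv[...,0]<6)|(hsv[...,0]>174))&(hsv[...,1]>150)
    P=q[red&(abs(q[...,1])<.012)&(q[...,0]>.03)&(q[...,0]<.1)&(q[...,2]>.045)]
    G=q[(hsv[...,0]>45)&(hsv[...,0]<80)&(hsv[...,1]>100)&(abs(q[...,1])<.04)&(q[...,0]>.06)&(q[...,0]<.12)]
    S=q[(C.min(-1)>150)&(abs(q[...,1])<.02)&(q[...,0]>.07)&(q[...,0]<.12)&(q[...,2]>.05)]
    K=q[(C.max(-1)<60)&(q[...,2]>.05)&(q[...,2]<.064)&(abs(q[...,1])<.03)&(q[...,0]>.03)&(q[...,0]<.085)]
    for n,k in(('pointer',P),('green',G),('white',S),('padtop',K)):
        if len(k)>5:print(c,n,len(k),'x',np.percentile(k[:,0],[2,98]).round(4),'y',np.percentile(k[:,1],[2,98]).round(4),'z',k[:,2].mean().round(4))
    m=np.isfinite(q[...,0])&(np.hypot(q[...,0]-.07,q[...,1])<.03);v,u=np.where(m)
    v0,u0=int(v.mean()),int(u.mean())
    h=60 if c=='wrist' else 25
    cv2.imwrite(f'pics/p{sys.argv[1]}_{c}.png',cv2.resize(C[max(v0-h,0):v0+h,max(0,u0-h):u0+h],(400,400),interpolation=cv2.INTER_CUBIC)[:,:,::-1])
print(s['clock'],s['ee_pos'],s['ft_force'])
i=[cv2.imread(f'pics/p{sys.argv[1]}_{c}.png') for c in('wrist','scene')];cv2.imwrite(f'pics/p{sys.argv[1]}.png',cv2.hconcat(i))
E
python3 ptr.py 4
python3 - <<'E'
import numpy as np,cv2
D=np.load('scene0.npz');X=D['X'];C=D['c'];F=np.array([.4825,-.2838]);a=np.radians(-4.4);A=np.array([[np.cos(a),-np.sin(a)],[np.sin(a),np.cos(a)]])
q=X.copy();q[...,:2]=(X[...,:2]-F)@A
hsv=cv2.cvtColor(C,cv2.COLOR_RGB2HSV);red=((hsv[...,0]<6)|(hsv[...,0]>174))&(hsv[...,1]>150)
P=q[red&(abs(q[...,1])<.012)&(q[...,0]>.03)&(q[...,0]<.1)&(q[...,2]>.045)];print('rest pointer',np.percentile(P[:,0],[2,98]))
G=q[(hsv[...,0]>45)&(hsv[...,0]<80)&(hsv[...,1]>100)&(abs(q[...,1])<.04)&(q[...,0]>.06)&(q[...,0]<.12)];print('green',np.percentile(G[:,0],[2,98]))
E
```

```text
wrist pointer 1099 x [0.0481 0.0806] y [-0.0041  0.0032] z 0.0663
wrist green 2814 x [0.0864 0.0955] y [-0.0165  0.0157] z 0.0628
wrist white 4012 x [0.0795 0.1027] y [-0.0167  0.0158] z 0.062
wrist padtop 5573 x [0.0366 0.0557] y [-0.0237  0.0229] z 0.0575
scene pointer 49 x [0.0446 0.0826] y [-0.0045  0.0032] z 0.0639
scene green 72 x [0.0868 0.0969] y [-0.0157  0.0155] z 0.0634
scene white 113 x [0.0802 0.1048] y [-0.0164  0.0162] z 0.063
scene padtop 224 x [0.0373 0.0582] y [-0.0234  0.0229] z 0.0569
24.15 [ 0.48934521 -0.28652713  0.04764418] [-11.75704458   1.09115241  12.38876549]
rest pointer [0.04114332 0.08119706]
green [0.08659578 0.0970142 ]
```

View pics/p4.png

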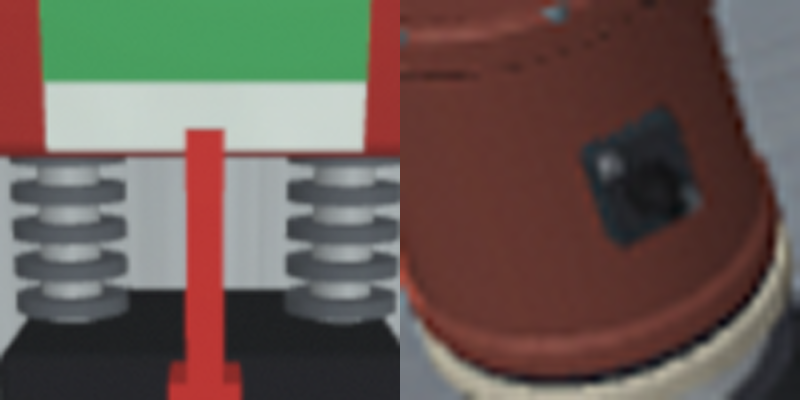

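The pointer tip (205,130) is still below the green; the pad is about 2 mm in. Push about 9.5 mm further in small steps.

send_rows(
  linear=[
    [0,-0.01,-0.001],
    [0,-0.01,0],
    [0,-0.01,0],
    [0,0,0],
    [0,0,0],
  ],
  rotation=[
    [0,0,0],
    [0,0,0],
    [0,0,0],
    [0,0,0],
    [0,0,0],
  ],
  gripper=[40,40,40,40,40],
)

```text
clock: 24.82
ee_pos: [0.4939, -0.2869, 0.0477]
orientation: [2.134, -2.299, -0.008]
ft_force: [-17.0, 1.6, 16.8]
finger_gap: 0.699
```

```bash
python3 ptr.py 5;python3 look.py 5
```

```text
wrist pointer 1085 x [0.0551 0.0852] y [-0.0041  0.0032] z 0.0665
wrist green 2766 x [0.0863 0.0956] y [-0.0165  0.0157] z 0.0628
wrist white 3831 x [0.0792 0.1026] y [-0.0168  0.0158] z 0.0619
wrist padtop 5555 x [0.0412 0.0602] y [-0.0237  0.0229] z 0.0575
scene pointer 50 x [0.0464 0.0846] y [-0.0043  0.0038] z 0.07
scene green 73 x [0.0867 0.0969] y [-0.0158  0.0155] z 0.0637
scene white 106 x [0.0795 0.1048] y [-0.0164  0.0162] z 0.0629
scene padtop 225 x [0.0424 0.0633] y [-0.0232  0.0233] z 0.0571
24.875 [ 0.49391433 -0.28686388  0.04773152] [-17.35645443   1.78519193  16.2541235 ]
clock 24.925 ee [ 0.4939 -0.2869  0.0477] yaw -94.26 down [-0.007  0.    -1.   ] F [-16.11   1.15  17.31] gap 0.695
TCP in fixture mm [11.6 -2.2]
w top 13646 z 0.0996 ((17.959421157836914, 3.100933074951172), (113.26629638671875, 47.18888854980469), 89.32746887207031) pct [-0.0019 -0.0311  0.0951] [0.0411 0.0277 0.1012]
s top 308 z 0.0999 ((23.8588924407959, -5.220558166503906), (43.79267501831055, 101.1021957397461), 5.645039081573486) pct [ 0.003  -0.0307  0.0951] [0.0438 0.0419 0.104 ]
```

View pics/l5.png

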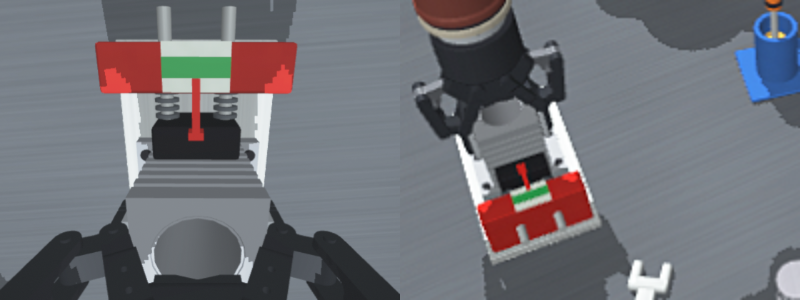

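The pad is about 6.5 mm in, with the pointer tip at (196,80), just at the green's edge. Another ~5.5 mm, while easing the down force slightly.

send_rows(
  linear=[
    [0,-0.009,-0.001],
    [0,-0.009,-0.001],
    [0,-0.009,0],
    [0,0,0],
    [0,0,0],
  ],
  rotation=[
    [0,0,0],
    [0,0,0],
    [0,0,0],
    [0,0,0],
    [0,0,0],
  ],
  gripper=[40,40,40,40,40],
)

```text
clock: 25.7
ee_pos: [0.4982, -0.2872, 0.0478]
orientation: [2.133, -2.298, -0.011]
ft_force: [-19.5, 2.0, 17.0]
finger_gap: 0.695
```

```bash
python3 ptr.py 6;python3 look.py 6
```

```text
wrist pointer 1097 x [0.0576 0.0894] y [-0.0041  0.0033] z 0.0664
wrist green 2571 x [0.0863 0.0957] y [-0.0165  0.0157] z 0.0627
wrist white 3662 x [0.0787 0.1026] y [-0.0168  0.0158] z 0.0619
wrist padtop 5549 x [0.0456 0.0645] y [-0.0238  0.023 ] z 0.0575
scene pointer 48 x [0.0509 0.0904] y [-0.0046  0.0032] z 0.0646
scene green 69 x [0.087  0.0964] y [-0.0157  0.0155] z 0.0632
scene white 106 x [0.0809 0.1048] y [-0.0164  0.0162] z 0.0629
scene padtop 227 x [0.0457 0.0674] y [-0.0233  0.0233] z 0.0571
25.75 [ 0.49826196 -0.28718885  0.0478179 ] [-20.63645296   2.03818972  16.75974272]
clock 25.8 ee [ 0.4982 -0.2872  0.0478] yaw -94.26 down [-0.009  0.001 -1.   ] F [-20.49   1.76  16.98] gap 0.696
TCP in fixture mm [15.9 -2.3]
w top 13628 z 0.0996 ((22.678955078125, 3.2877159118652344), (113.20549774169922, 46.75357437133789), 89.84754180908203) pct [ 0.0025 -0.0312  0.0952] [0.0454 0.0276 0.1012]
s top 306 z 0.0999 ((26.457279205322266, -3.9289474487304688), (45.540584564208984, 106.56221771240234), 0.3792639374732971) pct [ 0.0053 -0.0331  0.0953] [0.0486 0.0395 0.1038]
```

View pics/l6.png

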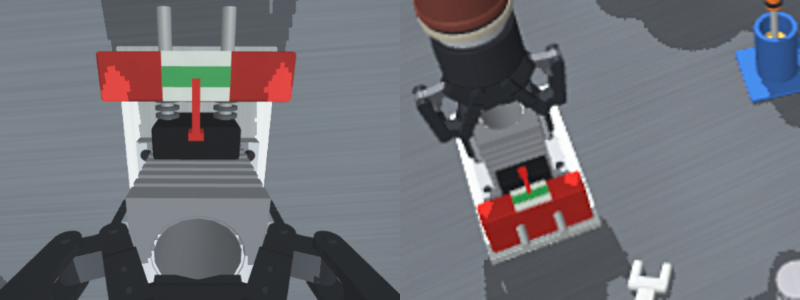

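send_rows(
  linear=[
    [0,-0.007,0],
    [0,0,0],
    [0,0,0],
    [0,0,0],
    [0,0,0],
  ],
  rotation=[
    [0,0,0],
    [0,0,0],
    [0,0,0],
    [0,0,0],
    [0,0,0],
  ],
  gripper=[40,40,40,40,40],
)

```text
clock: 26.58
ee_pos: [0.4992, -0.2873, 0.0478]
orientation: [2.133, -2.298, -0.012]
ft_force: [-21.4, 0.9, 18.8]
finger_gap: 0.693
```

send_rows(
  linear=[
    [0,0,0],
    [0,0,0],
    [0,0,0],
    [0,0,0],
    [0,0,0],
  ],
  rotation=[
    [0,0,0],
    [0,0,0],
    [0,0,0],
    [0,0,0],
    [0,0,0],
  ],
  gripper=[40,40,40,40,40],
)

```text
clock: 27.2
ee_pos: [0.4992, -0.2872, 0.0478]
orientation: [2.133, -2.298, -0.012]
ft_force: [-21.6, 1.5, 18.5]
finger_gap: 0.694
```

```bash
python3 ptr.py 7;python3 look.py 7; python3 -c "
import cv2;a=cv2.imread('pics/p7_wrist.png');b=cv2.imread('pics/l7.png')[:,400:];cv2.imwrite('pics/f7.png',cv2.hconcat([a,cv2.resize(b,(400,400))]))"
```

```text
wrist pointer 1099 x [0.0592 0.0904] y [-0.0041  0.0033] z 0.0664
wrist green 2496 x [0.0865 0.0958] y [-0.0165  0.0157] z 0.0627
wrist white 3617 x [0.0793 0.1026] y [-0.0167  0.0159] z 0.0619
wrist padtop 5543 x [0.0466 0.0655] y [-0.0237  0.023 ] z 0.0575
scene pointer 46 x [0.0525 0.0918] y [-0.0038  0.0032] z 0.0643
scene green 69 x [0.0872 0.0974] y [-0.0158  0.0155] z 0.0635
scene white 105 x [0.0805 0.1047] y [-0.0164  0.0162] z 0.0629
scene padtop 224 x [0.0468 0.0676] y [-0.0238  0.0232] z 0.0572
27.25 [ 0.49923768 -0.28726814  0.04784045] [-21.97245246   1.48541573  18.75937548]
clock 27.3 ee [ 0.4992 -0.2873  0.0478] yaw -94.26 down [-0.01   0.001 -1.   ] F [-22.48   1.63  19.42] gap 0.699
TCP in fixture mm [16.9 -2.3]
w top 13632 z 0.0996 ((23.705989837646484, 3.152667999267578), (112.65287017822266, 46.70897674560547), 89.5240249633789) pct [ 0.0034 -0.0312  0.0951] [0.0465 0.0276 0.1013]
s top 299 z 0.0998 ((33.26665496826172, -1.173004150390625), (44.388214111328125, 99.88448333740234), 17.409475326538086) pct [ 0.0087 -0.0307  0.095 ] [0.049 0.039 0.104]
```

View pics/f7.png

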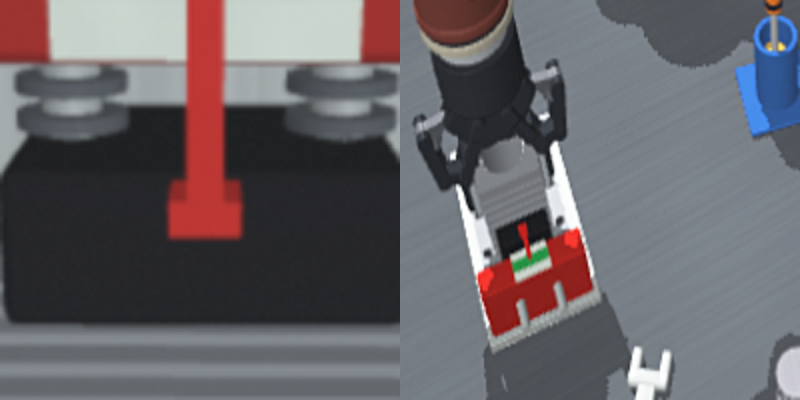

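The pointer tip is mid-green, with the pad about 11.8 mm in. The pad bears evenly on the barrel's flat, everything is still, and the brush is upright in its tub. Handing in.

```bash
python3 -c "
from rig import ctrl
print(ctrl.sense()['joint_velocities'].round(4)); print(ctrl.close_job())"
```

```text
[0.0002 0.0004 0.0009 0.0006 0.0003 0.0002]
the job is handed in; nothing more can be done
None
```

I brushed the barrel's bore down, up and down again, then put the brush back upright in its stand and let go. I stood the barrel on the fixture's plate, pushed its flat side against the pad, and handed the job in at about 27 s while still holding it. The hand-in gave no verdict, so these are my own last checks:

- **Pad:** it is about 11.8 mm in, so about 12 N, with the red pointer in the middle of the green band. The pad and arm were steady.
- **Barrel:** it is square to the pad within about 1° and centred within about 2 mm. It stands flat on the plate, with its underside at about 10 mm.
- **Brush:** it is upright in its stand.
- **Bystanders:** I didn't touch the piston, gasket pack, spanner or bolt tray, and they looked unmoved in the pictures I viewed. I didn't measure them again at the end.

One reading doesn't match the pad force: the wrist sensor shows about 22 N sideways and 19 N of plate reaction. I put the extra 10 N or so down to the barrel's foot rubbing on the plate, but I didn't measure the contact force between barrel and pad directly.

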